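Vent and take off the cooling unit's pressure cap

ROBOT

A 7-joint arm with a two-finger parallel gripper is mounted at the origin on the work surface. World frame = base frame: x ahead of the robot, y to its left, z up, the work surface at z = 0. Lengths are in m, angles in rad, forces in N, time in s.
With the tool pointing down it reaches from about 0.425 to 0.95 m from the base axis. Payload 4.7 kg.
Tool frame: the origin (TCP) lies on the mounting face of the last link; the fingertips stand 173 mm ahead of it and the grasp point (between the pads) lies 155 mm ahead of it; x points along the fingers, y is the direction in which the jaws open and shut, and the axes are right-handed (so a half turn about x gives the same grasp; the last joint's range is limited). The gripper opens to 85 mm and grips with 20 to 120 N. Pads are 22 mm wide; open, the fingers measure 114 mm over their backs; the gripper's body (76 mm by 85 mm) begins 54 mm behind the grasp point. The pads swing forward as they close: fully open they stand 13 mm farther back than shut.
Start: joints at [1.316, 0.469, -0.049, 1.532, 0.024, 1.141, -0.082], TCP at [0.151, -0.658, 0.405] pointing down, gripper open.
Joint ranges: [-2.59, 2.59], [-0.33, 1.99], [-1.39, 1.29], [0.1, 2.45], [-1.04, 4.18], [0.21, 1.99], [-2.66, 2.66]. Speed limits (rad/s): [2.57, 2.57, 3.14, 3.14, 3.14, 3.14, 3.14].

INTERFACE

Orientations are given as a 3x3 rotation matrix whose columns are the frame's x, y, z axes.
In Python, from workcell import * gives the robot as it stands.
- The arm moves only by the tool servo_tool, never from a script. Its argument "plan" is a list of rows, each an object of numbers: "dx", "dy", "dz": the shift along the tool's x, y, z in mm; "rx", "ry", "rz": the turn, a rotation vector about the tool's x, y, z in rad; "claw": the opening, from -1 (shut) to 1 (fully open). In form: [{"dx": .., "dy": .., "dz": .., "rx": .., "ry": .., "rz": .., "claw": ..}, ...]. A call has 1 to 20 rows; each row shifts and turns the pose as measured when the row begins, along the tool's axes as they then stand; what a row does not reach is not made up. A row lasts 1/12 s, in which the tool goes at most 41.7 mm and 7.16 degrees, less where a joint would pass 70% of its speed; a pose out of reach is approached as far as the arm can. A call with a gripper value outside its range is refused whole. The fingers move at their own pace and stop on an object; "squeeze" is the grip in N (left out, the last holds). Time passes only in rows, so rows that do not move let the fingers close. It gives the time, the measured TCP pose, the force and the opening at its end, in the units of the state.
- get_obs(): the state, without advancing time (a new reading comes with each control period).
- get_image(name): name is "scene" or "top"; returns the picture (420x560x3 uint8, red, green, blue); there is no depth.
- calibration(name): a dict with "camera_matrix" (3x3 intrinsics, pixels), "extrinsics" (4x4, takes a point from world to camera coordinates). Camera axes: x right, y up, looking along -z (the intrinsics and any distortion apply to the point x, -y, -z); pixel columns grow to the right and rows downward; lengths in m; the calibration is good to about 2 mm. A picture is of the moment at which its call begins. calibration takes no time and is no camera call.
- hand_in(): hands the job in, once; it reports no verdict.
The state is a dict: "t": time; "qpos": joint angles; "joint_vel": joint speeds; "effort": joint torques, N m; "position": TCP position; "ee_rot": TCP orientation; "wrist_force": force on the tool from outside, world axes, zero at the start; "ft_torque": the same for the moment, N m; "finger_gap": finger opening in m.
Only numpy, scipy, OpenCV 4.12 (cv2) and the standard library are available. Lean on these libraries where they do the work, as an engineer would, in place of code of your own. Each camera call takes 0.05 s, during which the arm holds its last target.

TASK

The print head's cooling unit has to be topped up, so take off its pressure cap: without pushing, turn it anticlockwise to the first stop, let it rise there and vent for two seconds, then press it down, turn it on past the stop until it is free and lift it off. Set it down gently, right way up, in the empty wide bay of the steel parts tray and let go. Do not force the cap against its neck, and leave everything else where it is.

Things in the scene. Friction and masses are not known exactly. Their poses are not given: they have to be found in the camera images.
- cap: The pressure cap itself, loose, steel, about 0.16 kg. Origin on its axis, in the plane of the lower edge of its skirt (24 mm below point cap_grip); its x axis runs along the red grip bar, its z axis up out of its top.
- cap_grip (a point): Centre of the cap's red grip bar: 52 long (x), 14 thick (y), 22 high (z) mm. The round shell below it is 62 mm across; its flat top is 11 mm below this point, its skirt's lower edge 24 mm. A sprung valve plate, 29 mm across, sticks out another 10 mm below when free and lies in the neck. It turns anticlockwise (seen from above) to open.
- cap_ear (a point): Top of one of the cap's two bayonet ears, 24.5 mm from its axis under the +x end of the grip bar, 21 mm below cap_grip (the other lies opposite). The ears sit under the neck's flange; the ear's angle about the neck shows how far the cap is turned. It starts sealed, -66 to -59 deg from the neck's x axis.
- neck: Filler neck on the tank, fixed, flange 56 mm across. Origin on its axis at the flange's top, z up, x to the unit's back. cap_ear's angle from x at the first stop: somewhere from -48 to -12 deg (as the flange was clamped on), the cap 1.5 mm up; pushed 3 mm down it passes. 28 to 34 deg farther the ears are in notches: eased, the cap springs 2 mm up and lifts off; turned farther pressed, it does not.
- unit: The print head's cooling unit: grey case 200 x 220 mm, 115 high, with the white tank (top at 160 mm) that carries the neck, whose flange is 185 mm up. Heavy, fixed. Origin under the centre of its case, its front (gauge, switch) to -x. The cap's spring pushes it up: it takes about 6 N to start down from the first stop, 10 N for the 3 mm that pass the stop, and bottoms hard at 4.5 mm (12 N).
- tray: Shallow steel parts tray, fixed, 150 (x) x 210 (y) mm, walls 22 mm high, 3 mm thick, a 19 mm high divider across it at y = -35 mm. Origin under its centre. The narrow bay (-y) holds two brass nozzles, the wide bay (+y) is empty.
- tray_bay (a point): Centre of the floor of the tray's wide empty bay (144 x 135 mm inside), 3 mm above the table; axes as the tray. The cap standing there on its valve plate has cap_grip about 34 mm above this point.
- test_cube: Bystander: orange lattice test print, a 40 mm cube standing on the back of the cooling unit's case. Origin under its centre.
- nozzle_a: Bystander: brass print nozzle, 18 mm wide, 19 high, in the tray's narrow bay. Origin under its centre.
- nozzle_b: Bystander: the other brass nozzle in the tray's narrow bay. Origin under its centre.
- screwdriver: Bystander: yellow screwdriver 170 mm long lying on the table, 26 mm thick. Origin under its middle.
- mouse: Bystander: black computer mouse, 98 x 58 mm, 31 high, on the table in front of the robot. Origin under its centre.
- small_vase: Bystander: small black printed lattice vase, 62 mm wide, 85 high, standing on the table. Origin under its centre.
Things that resemble listed ones, but are neither listed nor needed, are in the scene too. What is meant by the cap is not yellow, and is the larger of those in its own colour.

How it is judged:
On the way, in this order (a step that is already met when the one before it is completed fails the run):
1. the cap is turned to its first stop, where it rises off its seal, and stays there unpushed to vent for 1.5 s (y of cap_ear in the frame of neck between -0.0193 and -0.0047 m and z of cap in the frame of neck above -0.006 m), for 1.5 s.
2. then the cap is pressed down against its spring, far enough to pass the stop (z of cap in the frame of neck below -0.008 m and horizontal distance between cap and neck below 0.004 m), for 0.1 s.
3. turned past the stop, the cap is lifted clear of the neck (z of cap in the frame of neck above 0.03 m), for 0.1 s.
At the end, for the whole second after the job is handed in: The cap stands right way up (within 0.15 rad) and still on the floor of the tray's wide bay, wholly inside it (cap_grip within 45 mm of tray_bay along the tray's x, 41 mm along its y, 26 to 42 mm above it), and is let go (x of cap_grip in the frame of tray_bay between -0.045 and 0.045 m and y of cap_grip in the frame of tray_bay between -0.041 and 0.041 m and z of cap_grip in the frame of tray_bay between 0.026 and 0.042 m and angle between cap's own z axis and vertical below 0.15 rad and linear speed of cap below 0.02 m/s and contact force between cap and tray above 0.3 N); the robot touches nothing.
It fails at once if the cap is forced: more than 40 N between the cap and the filler neck (contact force between cap and neck above 40 N).
It fails at once if the cap is banged down: more than 25 N between the cap and the tray (contact force between cap and tray above 25 N).
It fails at once if a bystander is shoved more than 20 mm (distance of any of test_cube, nozzle_a, nozzle_b, screwdriver, mouse, small_vase from where it was at the start of the episode above 0.02 m).
It also fails if it takes over 72 s, if anything falls off the work surface, if the arm or the gripper's body presses on something with over 40 N, if the wrist force passes 120 N, or if a joint passes its speed limit or range.

## Working session

There is one attempt and no reset: what is moved stays moved. The work goes in short steps, Python scripts to look and compute and a tool call to move; the robot and the scene stay as the last step left them, time stands still between calls to the robot, and variables do not carry over. Pictures are saved under pics/ and viewed, and the job is handed in when it is done.

Besides the shell and the picture viewer there is one more tool, called after "Call:" by a JSON object that holds its "api" and its "payload", one argument or row to a line. servo_tool: Moves the arm, as the interface text tells. Its arguments: {"type":"object","properties":{"plan":{"type":"array"},"squeeze":{"type":"number"}},"required":["plan"]}

```bash
mkdir -p pics
python3 - <<'E'
from workcell import *
import cv2,numpy as np
o=get_obs()
print(o['t'],o['position'],o['ee_rot'],o['finger_gap'],o['wrist_force'])
for n in ("scene","top"):
    im=get_image(n); cv2.imwrite(f"pics/{n}0.png",im[:,:,::-1]); c=calibration(n); print(n,c)
E
```

```text
0.0 [ 0.15109798 -0.65762419  0.40363386] [[-5.34323232e-04  2.23912931e-01 -9.74609006e-01]
 [ 1.91900054e-03 -9.74607121e-01 -2.23913550e-01]
 [-9.99998016e-01 -1.98991742e-03  9.10661909e-05]] 0.08582110095126955 [ 0.21908601 -0.72189431  0.37712705]
scene {'camera_matrix': array([[422.32196704,   0.        , 284.9480617 ],
       [  0.        , 422.32196704, 204.42726179],
       [  0.        ,   0.        ,   1.        ]]), 'extrinsics': array([[ 0.62411677,  0.78128615,  0.00837962, -0.33968637],
       [-0.51860031,  0.40620537,  0.75236356,  0.1546037 ],
       [ 0.58440738, -0.47390838,  0.65869482, -1.56785249],
       [ 0.        ,  0.        ,  0.        ,  1.        ]])}
top {'camera_matrix': array([[530.8622003 ,   0.        , 279.81832338],
       [  0.        , 530.8622003 , 202.06984794],
       [  0.        ,   0.        ,   1.        ]]), 'extrinsics': array([[ 0.00992863, -0.99993543,  0.00552739,  0.01498981],
       [ 0.97799913,  0.01086239,  0.20832596, -0.54868482],
       [-0.20837255,  0.00333739,  0.97804384, -1.18888149],
       [ 0.        ,  0.        ,  0.        ,  1.        ]])}
```

View pics/scene0.png

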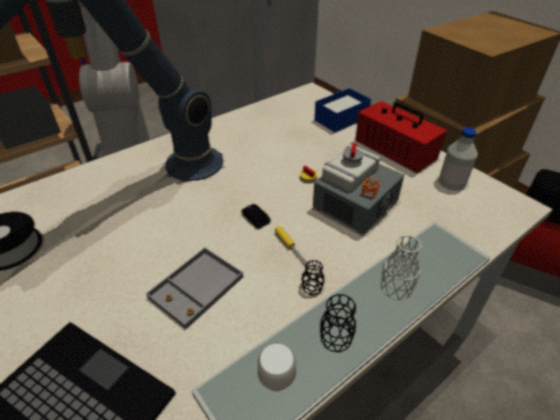

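View pics/top0.png

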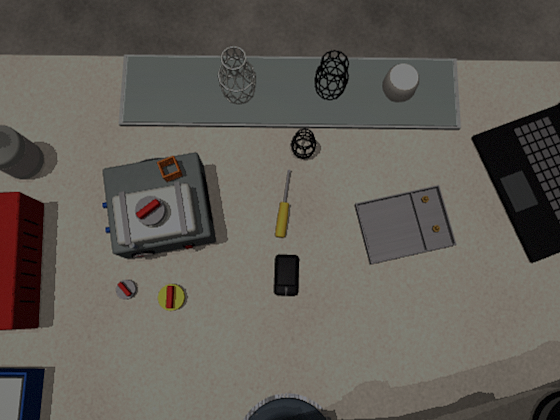

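The scene view shows the unit with the cap at about (352,153) and the tray at about (195,287). In the top view the cap is at about (150,210) and the tray at about (405,225), with its wide bay on the left. The decoy caps (small grey, and yellow) lie on the table. Next I'll enlarge these areas.

Run:
```python
import cv2,numpy as np
t=cv2.imread('pics/top0.png'); s=cv2.imread('pics/scene0.png')
g=lambda a:np.clip(255*(a/255.)**0.6,0,255).astype(np.uint8)
def crop(im,x,y,w,h,k): return cv2.resize(g(im[y:y+h,x:x+w]),None,fx=k,fy=k,interpolation=cv2.INTER_CUBIC)
cv2.imwrite('pics/t_unit.png',crop(t,95,145,130,115,6))
cv2.imwrite('pics/t_tray.png',crop(t,345,175,120,95,6))
cv2.imwrite('pics/s_unit.png',crop(s,305,130,110,100,6))
cv2.imwrite('pics/s_tray.png',crop(s,140,240,110,90,6))
```

```text
(no output)
```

View pics/t_unit.png

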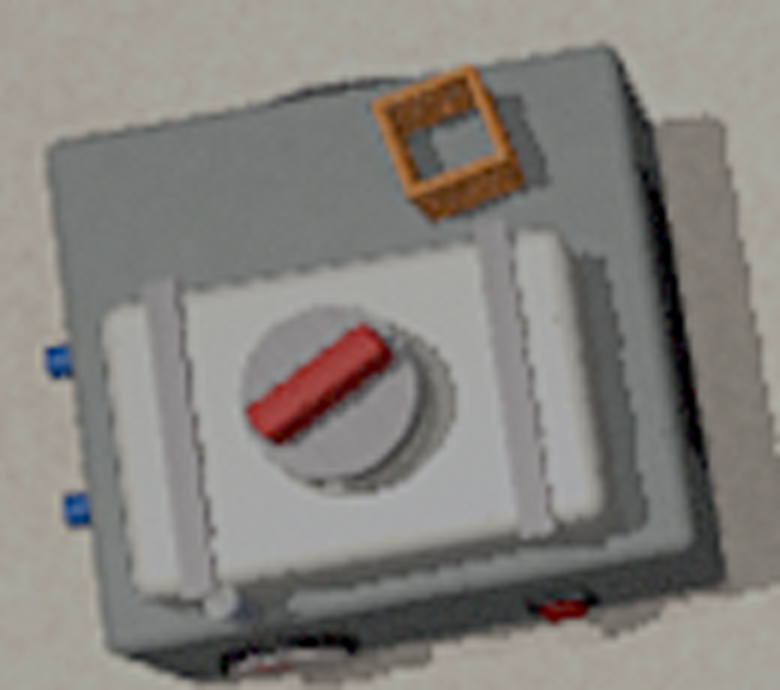

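View pics/s_unit.png

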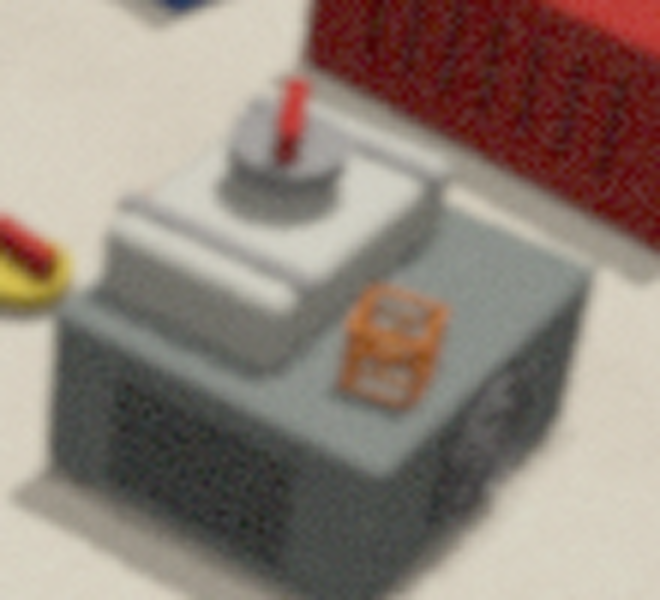

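View pics/t_tray.png

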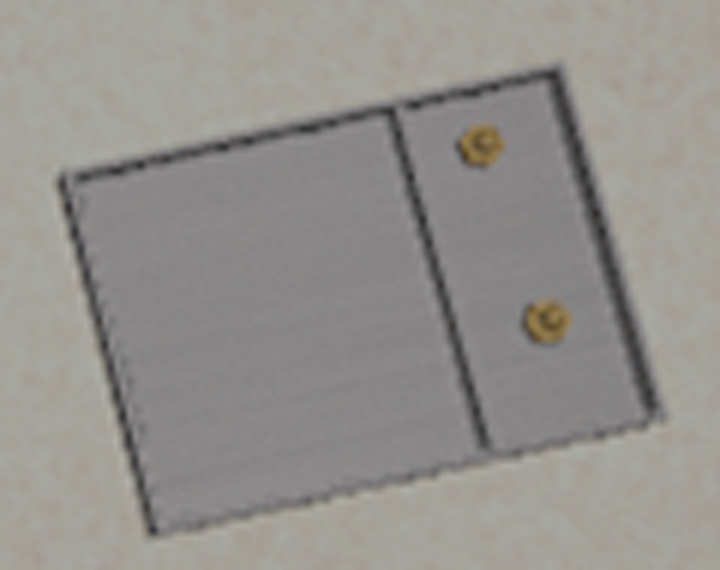

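View pics/s_tray.png

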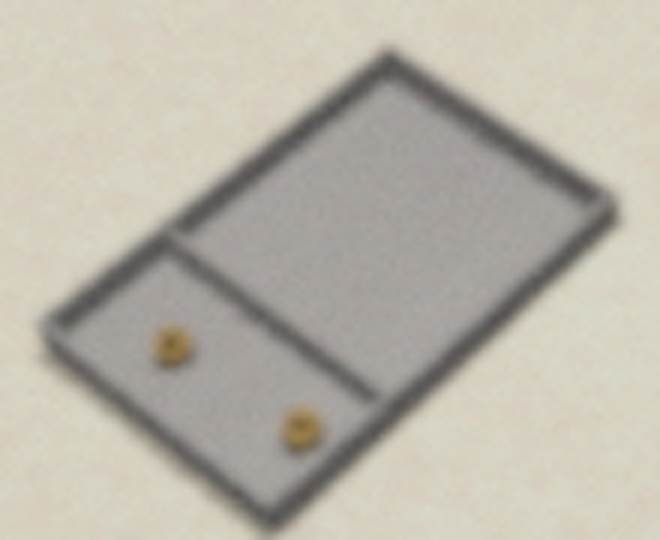

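```bash
cat > h.py <<'E'
import cv2,numpy as np
from scipy.optimize import least_squares
from workcell import calibration
C={n:calibration(n) for n in("scene","top")}
def proj(n,P):
    P=np.atleast_2d(P); E=C[n]['extrinsics'];K=C[n]['camera_matrix']
    c=P@E[:3,:3].T+E[:3,3]; c=c*[1,-1,-1]; p=c@K.T; return p[:,:2]/p[:,2:]
def ray_z(n,uv,z):
    E=C[n]['extrinsics'];K=C[n]['camera_matrix'];R=E[:3,:3]
    d=np.linalg.inv(K)@[uv[0],uv[1],1]; d=R.T@(d*[1,-1,-1]); o=-R.T@E[:3,3]
    return o+d*(z-o[2])/d[2]
def red(im,x,y,w,h):
    b=im[y:y+h,x:x+w].astype(float); B,G,R=b[...,0],b[...,1],b[...,2]
    m=np.clip((R-np.maximum(G,B)-5)/(0.6*np.percentile(R-np.maximum(G,B),98)),0,1)
    m[R-np.maximum(G,B)<25]=0
    n,l,s,_=cv2.connectedComponentsWithStats((m>0.05).astype(np.uint8))
    k=1+np.argmax(s[1:,4]); m=m*(l==k)
    yy,xx=np.mgrid[y:y+h,x:x+w]; W=m.sum(); cx,cy=(m*xx).sum()/W,(m*yy).sum()/W
    return np.array([cx,cy]),np.array([(m*(xx-cx)**2).sum(),(m*(yy-cy)**2).sum(),(m*(xx-cx)*(yy-cy)).sum()])/W,W
def hull(n,p):
    x,y,z,a=p; c,s=np.cos(a),np.sin(a)
    B=np.array([[i*.026,j*.007,k*.011] for i in(-1,1) for j in(-1,1) for k in(-1,1)])@np.array([[c,s,0],[-s,c,0],[0,0,1]])+[x,y,z]
    q=cv2.convexHull(proj(n,B).astype(np.float32)); m=cv2.moments(q)
    return np.array([m['m10'],m['m01']])/m['m00'],np.array([m['mu20'],m['mu02'],m['mu11']])/m['m00'],m['m00']
def fitbar(obs,p0):
    def f(p):
        r=[]
        for n,(c,s,W) in obs.items():
            c2,s2,_=hull(n,p); r+=list(c2-c)
            r+=[0.1*(0.5*np.arctan2(2*s2[2],s2[0]-s2[1])-0.5*np.arctan2(2*s[2],s[0]-s[1]))*180/np.pi/3] if n=='top' else []
        return r
    r=least_squares(f,p0); return r.x,r.fun
E
python3 - <<'E'
from h import *
t=cv2.imread('pics/top0.png'); s=cv2.imread('pics/scene0.png')
obs={'top':red(t,130,190,45,40),'scene':red(s,335,138,35,26)}
print(obs)
p,r=fitbar(obs,[.55,.27,.2,-.95]); print(p,np.degrees(p[3]),r)
for n in obs: print(n,hull(n,p))
f=lambda a,x0,y0,k=6:np.array([(a[0]+.5)/k-.5+x0,(a[1]+.5)/k-.5+y0])
print("case corners")
for a in [(46,143),(614,43),(695,553),(105,655)]: print(ray_z('top',f(a,95,145),.115))
# straps edges at tank top z .163
P=[ray_z('top',f(a,95,145),.163)[:2] for a in [(145,283),(180,598),(175,283),(210,595),(480,225),(525,530),(507,225),(552,525)]]
for i in range(0,8,2): d=P[i]-P[i+1]; print('strap',np.degrees(np.arctan2(d[1],d[0])))
print('tray rim')
for nm,a in [('TL',(60,177)),('TR',(561,66)),('BR',(660,418)),('BL',(152,535))]: print(nm,ray_z('top',f(a,345,175),.022))
for nm,a in [('top',(388,50)),('right',(615,208)),('bottom',(270,520)),('left',(45,330))]: print(nm,ray_z('scene',f(a,140,240),.022))
E
```

```text
{'top': (array([147.36344133, 208.25088894]), array([ 36.04605545,  21.83872535, -23.05234826]), np.float64(184.3992673992674)), 'scene': (array([364.02353807, 140.82309673]), array([14.20246177,  4.89514878,  3.82615734]), np.float64(42.75157232704404))}
[ 0.50431847  0.30008849  0.21675711 -0.93747972] -53.71363117324061 [-4.65823108 -2.67859536  0.10295542 -8.98296472  4.6105139 ]
top (array([142.70521025, 205.57229358]), array([ 43.93002638,  23.61666453, -23.5787941 ]), 264.6915957995225)
scene (array([355.04057334, 145.43361063]), array([ 3.06228298, 18.85190988, -3.79238752]), 80.40262196888216)
case corners
[0.6097407  0.42377937 0.115     ]
[0.65160257 0.21129798 0.115     ]
[0.45639213 0.1732479  0.115     ]
[0.41657525 0.38691433 0.115     ]
strap 10.282510382265398
strap 10.231774491770778
strap 11.01057925302938
strap 11.045395631242457
tray rim
TL [ 0.55314377 -0.16012314  0.022     ]
TR [ 0.60148009 -0.36469243  0.022     ]
BR [ 0.45804352 -0.39653088  0.022     ]
BL [ 0.40958954 -0.19355526  0.022     ]
top [ 0.41761091 -0.19650434  0.022     ]
right [ 0.56518447 -0.16563713  0.022     ]
bottom [ 0.61232265 -0.36555431  0.022     ]
left [ 0.46901877 -0.39618868  0.022     ]
```

Run:
```python
from h import *
t=cv2.imread('pics/top0.png'); s=cv2.imread('pics/scene0.png')
obs={'top':red(t,130,190,45,40),'scene':red(s,345,140,16,20)}
print(obs)
p,r=fitbar(obs,[.55,.27,.2,-.95]); print(p,np.degrees(p[3]),r)
for n in obs: print(n,hull(n,p))
for n in C: E=C[n]['extrinsics']; print(n,-E[:3,:3].T@E[:3,3])
for im,n,b in((t,'top',(125,180,55,50)),(s,'scene',(335,135,40,40))):
    x,y,w,h=b; k=10
    o=cv2.resize(im[y:y+h,x:x+w],None,fx=k,fy=k,interpolation=cv2.INTER_CUBIC); o=np.clip(255*(o/255.)**.6,0,255).astype(np.uint8)
    c_,s_=np.cos(p[3]),np.sin(p[3])
    def draw(P,col):
        q=((proj(n,P)-[x,y]+.5)*k).astype(np.int32); cv2.polylines(o,[q],True,col,1)
    for kz in(-.011,.011):
        draw([[p[0]+i*.026*c_-j*.007*s_,p[1]+i*.026*s_+j*.007*c_,p[2]+kz] for i,j in((-1,-1),(1,-1),(1,1),(-1,1))],(255,255,0))
    a=np.linspace(0,6.28,60)
    for kz in(-.011,-.024): draw(np.c_[p[0]+.031*np.cos(a),p[1]+.031*np.sin(a),0*a+p[2]+kz],(0,255,0))
    cv2.imwrite(f'pics/fit_{n}.png',o)
```

```text
{'top': (array([147.36344133, 208.25088894]), array([ 36.04605545,  21.83872535, -23.05234826]), np.float64(184.3992673992674)), 'scene': (array([353.41070934, 148.22035611]), array([ 2.3496819, 12.9375255, -1.7958099]), np.float64(57.86932830346851))}
[ 0.48166972  0.28880783  0.18880693 -0.95      ] -54.4309905374282 [ 3.4020064  10.76512481  0.11622661 -7.33043001  2.91296276]
top (array([150.76544773, 219.01601375]), array([ 42.52773169,  22.1146515 , -22.81650517]), 247.23446871363558)
scene (array([346.08027933, 151.13331887]), array([ 3.33853114, 17.90460068, -4.04154057]), 80.95103781926446)
scene [ 1.20844605 -0.54042703  0.91926456]
top [0.28873419 0.02491663 1.27700065]
```

View pics/fit_top.png

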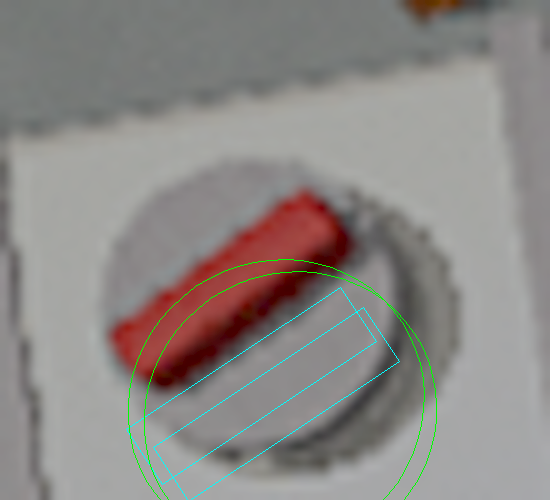

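View pics/fit_scene.png

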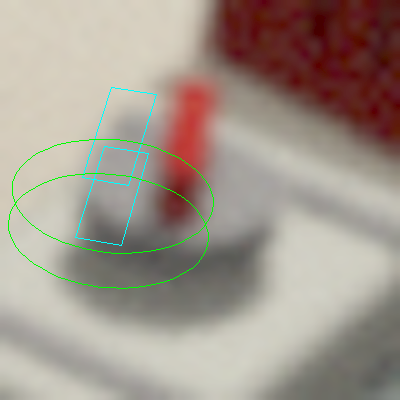

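```bash
cat >> h.py <<'E'
def red2(im,x,y,w,h,k=4,dbg=None):
    # red mask by ratio, subpixel by upsampling
    o=cv2.resize(im[y:y+h,x:x+w].astype(np.float32),None,fx=k,fy=k,interpolation=cv2.INTER_LINEAR)
    B,G,R=o[...,0],o[...,1],o[...,2]; m=((R>1.45*np.maximum(G,B))&(R>20)).astype(np.uint8)
    n,l,s,_=cv2.connectedComponentsWithStats(m); j=1+np.argmax(s[1:,4]); m=(l==j).astype(np.uint8)
    if dbg: 
        cv2.imwrite(dbg,cv2.resize(np.hstack([np.clip(255*(o/255)**.6,0,255).astype(np.uint8),cv2.merge([m*255]*3)]),None,fx=2,fy=2))
    M=cv2.moments(m,True); W=M['m00']
    return np.array([(M['m10']/W+.5)/k-.5+x,(M['m01']/W+.5)/k-.5+y]),np.array([M['mu20'],M['mu02'],M['mu11']])/W/k/k,W/k/k
def fitbar(obs,p0,zfix=None):
    ang=lambda s:0.5*np.arctan2(2*s[2],s[0]-s[1])
    def f(p):
        r=[]
        for n,(c,s,W) in obs.items():
            c2,s2,_=hull(n,p); r+=list(c2-c)
            if n=='top': r+=[(ang(s2)-ang(s))*10]
        return r
    r=least_squares(f,p0,diff_step=1e-2,x_scale=[.1,.1,.1,1]); return r.x,r.fun
def overlay(im,n,b,p,fn,k=10):
    x,y,w,h=b
    o=cv2.resize(im[y:y+h,x:x+w],None,fx=k,fy=k,interpolation=cv2.INTER_CUBIC); o=np.clip(255*(o/255.)**.6,0,255).astype(np.uint8)
    c_,s_=np.cos(p[3]),np.sin(p[3])
    def draw(P,col):
        q=((proj(n,P)-[x,y]+.5)*k).astype(np.int32); cv2.polylines(o,[q],True,col,1)
    for kz in(-.011,.011):
        draw([[p[0]+i*.026*c_-j*.007*s_,p[1]+i*.026*s_+j*.007*c_,p[2]+kz] for i,j in((-1,-1),(1,-1),(1,1),(-1,1))],(255,255,0))
    a=np.linspace(0,6.28,60)
    for kz in(-.011,-.024): draw(np.c_[p[0]+.031*np.cos(a),p[1]+.031*np.sin(a),0*a+p[2]+kz],(0,255,0))
    if fn: cv2.imwrite(fn,o)
    return o
E
python3 - <<'E'
from h import *
t=cv2.imread('pics/top0.png'); s=cv2.imread('pics/scene0.png')
obs={'top':red2(t,130,190,45,40),'scene':red2(s,345,140,16,20)}
print(obs)
p,r=fitbar(obs,[.53,.3,.21,-.95]); print(p,np.degrees(p[3]),r)
for n in obs: print(n,hull(n,p))
a=overlay(t,'top',(125,180,40,40),p,None);b=overlay(s,'scene',(335,135,40,40),p,None)
cv2.imwrite('pics/fit2.png',np.hstack([a,b]))
E
```

```text
{'top': (array([147.81261996, 208.63315739]), array([ 37.73932233,  23.09064157, -22.80746688]), 227.9375), 'scene': (array([353.22726264, 149.1751331 ]), array([ 2.45499266, 16.2261912 , -2.66395549]), 70.4375)}
[ 0.50148933  0.29356883  0.20374425 -0.88789991] -50.87291761047742 [-0.46217686 -0.39752538 -0.01872629 -0.86999557  0.21366663]
top (array([147.3504431, 208.235632 ]), array([ 40.11799205,  25.1529673 , -23.60330105]), 256.1602673653979)
scene (array([352.35726708, 149.38879972]), array([ 2.39995918, 19.66789951, -2.91008288]), 75.16657201899216)
```

View pics/fit2.png

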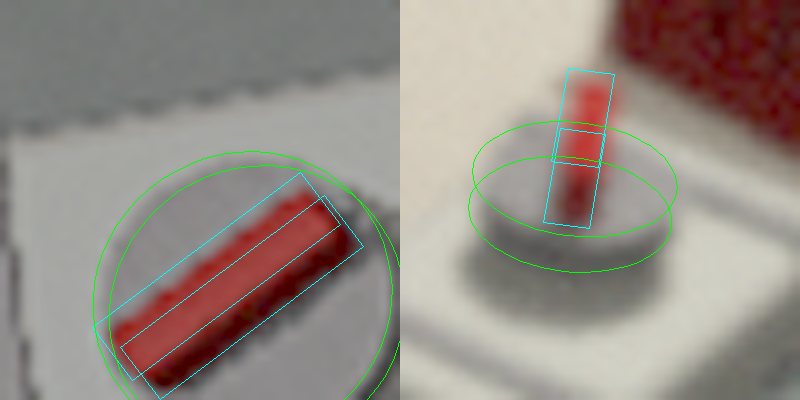

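Call:
{"api": "servo_tool", "payload": {
  "plan": [
    {"dx": -4,"dy": -20,"dz": -30,"claw": 1},
    {"dx": -4,"dy": -20,"dz": -30,"claw": 1},
    {"dx": -4,"dy": -20,"dz": -30,"claw": 1},
    {"dx": -4,"dy": -20,"dz": -30,"claw": 1},
    {"dx": -4,"dy": -20,"dz": -30,"claw": 1},
    {"dx": -4,"dy": -20,"dz": -30,"claw": 1},
    {"dx": -4,"dy": -20,"dz": -30,"claw": 1},
    {"dx": -4,"dy": -20,"dz": -30,"claw": 1},
    {"dx": -4,"dy": -20,"dz": -30,"claw": 1},
    {"dx": -4,"dy": -20,"dz": -30,"claw": 1},
    {"dx": -4,"dy": -20,"dz": -30,"claw": 1},
    {"dx": -4,"dy": -20,"dz": -30,"claw": 1},
    {"dx": -4,"dy": -20,"dz": -30,"claw": 1},
    {"dx": -4,"dy": -20,"dz": -30,"claw": 1}
  ]
}}

```text
invalid input at $.plan[0]: expected keys dx, dy, dz, rx, ry, rz, claw
```

Call:
{"api": "servo_tool", "payload": {
  "plan": [
    {"dx": -4,"dy": -20,"dz": -30,"rx": 0,"ry": 0,"rz": 0,"claw": 1},
    {"dx": -4,"dy": -20,"dz": -30,"rx": 0,"ry": 0,"rz": 0,"claw": 1},
    {"dx": -4,"dy": -20,"dz": -30,"rx": 0,"ry": 0,"rz": 0,"claw": 1},
    {"dx": -4,"dy": -20,"dz": -30,"rx": 0,"ry": 0,"rz": 0,"claw": 1},
    {"dx": -4,"dy": -20,"dz": -30,"rx": 0,"ry": 0,"rz": 0,"claw": 1},
    {"dx": -4,"dy": -20,"dz": -30,"rx": 0,"ry": 0,"rz": 0,"claw": 1},
    {"dx": -4,"dy": -20,"dz": -30,"rx": 0,"ry": 0,"rz": 0,"claw": 1},
    {"dx": -4,"dy": -20,"dz": -30,"rx": 0,"ry": 0,"rz": 0,"claw": 1},
    {"dx": -4,"dy": -20,"dz": -30,"rx": 0,"ry": 0,"rz": 0,"claw": 1},
    {"dx": -4,"dy": -20,"dz": -30,"rx": 0,"ry": 0,"rz": 0,"claw": 1},
    {"dx": -4,"dy": -20,"dz": -30,"rx": 0,"ry": 0,"rz": 0,"claw": 1},
    {"dx": -4,"dy": -20,"dz": -30,"rx": 0,"ry": 0,"rz": 0,"claw": 1},
    {"dx": -4,"dy": -20,"dz": -30,"rx": 0,"ry": 0,"rz": 0,"claw": 1}
  ]
}}

```text
t: 1.18
position: [0.4788, -0.3108, 0.4485]
ee_rot: [[-0.014, 0.202, -0.979], [0.008, -0.979, -0.202], [-1.0, -0.011, 0.012]]
wrist_force: [0.5, -0.3, 0.0]
finger_gap: 0.0856
```

Call:
{"api": "servo_tool", "payload": {
  "plan": [
    {"dx": 0,"dy": 0,"dz": 0,"rx": -0.12,"ry": 0,"rz": 0,"claw": 1},
    {"dx": 0,"dy": 0,"dz": 0,"rx": -0.12,"ry": 0,"rz": 0,"claw": 1},
    {"dx": 0,"dy": 0,"dz": 0,"rx": -0.12,"ry": 0,"rz": 0,"claw": 1},
    {"dx": 0,"dy": 0,"dz": 0,"rx": -0.12,"ry": 0,"rz": 0,"claw": 1},
    {"dx": 0,"dy": 0,"dz": 0,"rx": -0.12,"ry": 0,"rz": 0,"claw": 1},
    {"dx": 0,"dy": 0,"dz": 0,"rx": -0.12,"ry": 0,"rz": 0,"claw": 1},
    {"dx": 0,"dy": 0,"dz": 0,"rx": -0.12,"ry": 0,"rz": 0,"claw": 1},
    {"dx": 0,"dy": 0,"dz": 0,"rx": -0.12,"ry": 0,"rz": 0,"claw": 1},
    {"dx": 0,"dy": 0,"dz": 0,"rx": -0.12,"ry": 0,"rz": 0,"claw": 1},
    {"dx": 0,"dy": 0,"dz": 0,"rx": -0.12,"ry": 0,"rz": 0,"claw": 1},
    {"dx": 0,"dy": 0,"dz": 0,"rx": -0.12,"ry": 0,"rz": 0,"claw": 1},
    {"dx": 0,"dy": 0,"dz": 0,"rx": -0.12,"ry": 0,"rz": 0,"claw": 1},
    {"dx": 0,"dy": 0,"dz": 0,"rx": -0.12,"ry": 0,"rz": 0,"claw": 1},
    {"dx": 0,"dy": 0,"dz": 0,"rx": -0.12,"ry": 0,"rz": 0,"claw": 1},
    {"dx": 0,"dy": 0,"dz": 0,"rx": -0.12,"ry": 0,"rz": 0,"claw": 1}
  ]
}}

```text
t: 2.43
position: [0.4856, -0.297, 0.4428]
ee_rot: [[-0.021, 0.873, 0.487], [0.019, 0.487, -0.873], [-1.0, -0.01, -0.027]]
wrist_force: [-0.2, 0.1, 0.8]
finger_gap: 0.0856
```

```bash
cat >> h.py <<'E'
from scipy.spatial.transform import Rotation as Ro
def goto(o,pos,yaw_y,n=None):
    """print tool-frame shift (mm) and rotvec to reach TCP pos, tool pointing down with jaw axis y at world angle yaw_y (rad)"""
    R=np.array(o['ee_rot']); y=np.array([np.cos(yaw_y),np.sin(yaw_y),0]); x=np.array([0,0,-1.]); T=np.c_[x,y,np.cross(x,y)]
    d=R.T@(np.array(pos)-o['position'])*1000; rv=Ro.from_matrix(R.T@T).as_rotvec()
    print('t',round(o['t'],2),'pos',np.round(o['position'],4),'yaw_y',round(np.degrees(np.arctan2(R[1,1],R[0,1])),2),'tilt',round(np.degrees(np.arccos(-R[2,0])),2),'gap',round(o['finger_gap']*1000,1),'F',np.round(o['wrist_force'],1),'M',np.round(o['ft_torque'],2))
    print('shift mm',np.round(d,1),'|d|',round(np.linalg.norm(d),1),'rotvec',np.round(rv,3)); return d,rv
E
python3 - <<'E'
from h import *
from workcell import *
goto(get_obs(),[.501,.293,.45],np.radians(39.1)); print(get_obs()['qpos'])
E
```

```text
t 2.43 pos [ 0.4856 -0.297   0.4428] yaw_y 29.15 tilt 1.63 gap 85.6 F [-0.2  0.1  0.8] M [-0.02 -0.05  0.02]
shift mm [   3.5  300.7 -507.9] |d| 590.3 rotvec [-0.174 -0.028  0.007]
[ 0.9265497   0.32473285 -0.57206762  1.70874038  0.17692302  1.18971587
  0.81624057]
```

Call:
{"api": "servo_tool", "payload": {
  "plan": [
    {"dx": 0,"dy": 20,"dz": -34,"rx": -0.01,"ry": -0.002,"rz": 0,"claw": 1},
    {"dx": 0,"dy": 20,"dz": -34,"rx": -0.01,"ry": -0.002,"rz": 0,"claw": 1},
    {"dx": 0,"dy": 20,"dz": -34,"rx": -0.01,"ry": -0.002,"rz": 0,"claw": 1},
    {"dx": 0,"dy": 20,"dz": -34,"rx": -0.01,"ry": -0.002,"rz": 0,"claw": 1},
    {"dx": 0,"dy": 20,"dz": -34,"rx": -0.01,"ry": -0.002,"rz": 0,"claw": 1},
    {"dx": 0,"dy": 20,"dz": -34,"rx": -0.01,"ry": -0.002,"rz": 0,"claw": 1},
    {"dx": 0,"dy": 20,"dz": -34,"rx": -0.01,"ry": -0.002,"rz": 0,"claw": 1},
    {"dx": 0,"dy": 20,"dz": -34,"rx": -0.01,"ry": -0.002,"rz": 0,"claw": 1},
    {"dx": 0,"dy": 20,"dz": -34,"rx": -0.01,"ry": -0.002,"rz": 0,"claw": 1},
    {"dx": 0,"dy": 20,"dz": -34,"rx": -0.01,"ry": -0.002,"rz": 0,"claw": 1},
    {"dx": 0,"dy": 20,"dz": -34,"rx": -0.01,"ry": -0.002,"rz": 0,"claw": 1},
    {"dx": 0,"dy": 20,"dz": -34,"rx": -0.01,"ry": -0.002,"rz": 0,"claw": 1},
    {"dx": 0,"dy": 15,"dz": -30,"rx": 0,"ry": 0,"rz": 0,"claw": 1},
    {"dx": 0,"dy": 0,"dz": 0,"rx": 0,"ry": 0,"rz": 0,"claw": 1}
  ]
}}

```text
t: 3.6
position: [0.4606, 0.2247, 0.4422]
ee_rot: [[-0.013, 0.811, 0.585], [-0.001, 0.585, -0.811], [-1.0, -0.011, -0.007]]
wrist_force: [-0.6, 0.9, 0.9]
finger_gap: 0.0855
```

Run:
```python
from h import *
from workcell import *
goto(get_obs(),[.501,.293,.45],np.radians(39.1)); print(get_obs()['qpos'])
```

```text
t 3.6 pos [0.4606 0.2247 0.4422] yaw_y 35.78 tilt 0.77 gap 85.5 F [-0.6  0.9  0.9] M [0.07 0.   0.07]
shift mm [ -8.4  72.6 -31.9] |d| 79.7 rotvec [-0.058 -0.007  0.011]
[ 0.19532848  0.27832591 -0.8751833   1.82525889  0.22428481  1.15607222
 -0.13002506]
```

Call:
{"api": "servo_tool", "payload": {
  "plan": [
    {"dx": -3,"dy": 25,"dz": -11,"rx": -0.02,"ry": -0.002,"rz": 0.004,"claw": 1},
    {"dx": -3,"dy": 25,"dz": -11,"rx": -0.02,"ry": -0.002,"rz": 0.004,"claw": 1},
    {"dx": -3,"dy": 23,"dz": -10,"rx": -0.02,"ry": -0.002,"rz": 0.004,"claw": 1},
    {"dx": 0,"dy": 0,"dz": 0,"rx": 0,"ry": 0,"rz": 0,"claw": 1}
  ]
}}

```text
t: 3.93
position: [0.499, 0.2981, 0.4489]
ee_rot: [[-0.003, 0.77, 0.638], [-0.002, 0.638, -0.77], [-1.0, -0.003, -0.0]]
wrist_force: [-0.7, 0.6, 0.4]
finger_gap: 0.0855
```

Run:
```python
from h import *
from workcell import *
o=get_obs();goto(o,[.501,.293,.45],np.radians(39.1)); print(get_obs()['qpos'])
for n in C:
    im=get_image(n)[:,:,::-1]; cv2.imwrite(f'pics/{n}1.png',im)
    R=o['ee_rot'];p=o['position']
    print(n,proj(n,np.array([p+R[:,0]*.155,p+R[:,0]*.173,p])))
t=cv2.imread('pics/top1.png'); s=cv2.imread('pics/scene1.png')
g=lambda a:np.clip(255*(a/255.)**0.6,0,255).astype(np.uint8)
a=cv2.resize(g(t[120:280,60:240]),None,fx=3,fy=3,interpolation=cv2.INTER_CUBIC)
b=cv2.resize(g(s[40:200,290:400]),None,fx=2,fy=3,interpolation=cv2.INTER_CUBIC)
cv2.imwrite('pics/c1.png',np.hstack([a,b]))
```

```text
t 3.93 pos [0.499  0.2981 0.4489] yaw_y 39.64 tilt 0.2 gap 85.5 F [-0.7  0.6  0.4] M [0.04 0.01 0.04]
shift mm [-1.1 -1.7  5.2] |d| 5.6 rotvec [ 0.009 -0.     0.003]
[ 0.03698442  0.40408452 -0.86410379  1.67021874  0.32315913  1.22155379
 -0.20879989]
scene [[356.23734938 122.27535934]
 [355.48069685 127.68761906]
 [363.41556776  70.93028237]]
top [[133.81572997 200.28485138]
 [136.29563468 202.28995864]
 [108.22696267 179.59525677]]
```

View pics/c1.png

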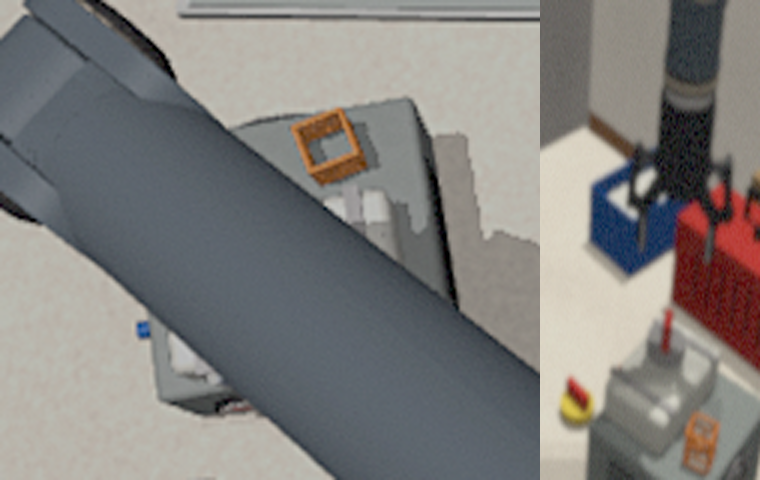

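Run:
```python
from h import *
s=cv2.imread('pics/scene1.png')
g=lambda a:np.clip(255*(a/255.)**0.6,0,255).astype(np.uint8)
b=cv2.resize(g(s[85:165,305:405]),None,fx=7,fy=7,interpolation=cv2.INTER_CUBIC)
# predicted fingertip centre pads etc from pose
p=np.array([.499,.2981,.4489]); y=np.array([.77,.638,0]);z=np.array([.638,-.77,0])
# mark TCP axis: from 0 to .173
for d,c in((.0,(0,255,0)),(.1,(0,255,0)),(.155,(0,255,255)),(.173,(255,0,255))):
    q=(proj('scene',p-[0,0,d])[0]-[305,85]+.5)*7; cv2.circle(b,tuple(int(v) for v in q),4,c,1)
for sg in(-1,1):
    for zz in (-.011,.011):
        q=(proj('scene',p-[0,0,.16]+sg*.0428*y+zz*z)[0]-[305,85]+.5)*7; cv2.circle(b,tuple(int(v) for v in q),3,(255,255,0),1)
cv2.imwrite('pics/c2.png',b)
```

```text
(no output)
```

View pics/c2.png

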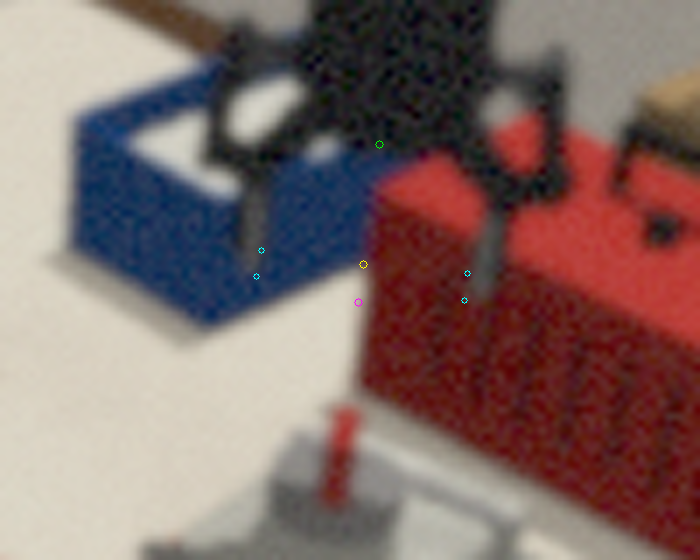

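Run:
```python
from h import *
t=cv2.imread('pics/top0.png'); s=cv2.imread('pics/scene0.png')
ot=red2(t,130,190,45,40);os=red2(s,345,140,16,20)
for bx,by in((0,0),(.7,0),(.7,.7),(1.4,0),(1.4,.7)):
    obs={'top':ot,'scene':(os[0]-[bx,by],os[1],os[2])}
    p,r=fitbar(obs,[.5,.295,.203,-.9]); print(bx,by,np.round(p,4),np.degrees(p[3]),np.round(r,2))
for z in (.2,.2035,.207):
    def f(q):
        c,s2,_=hull('top',[q[0],q[1],z,q[2]]);ang=lambda s:0.5*np.arctan2(2*s[2],s[0]-s[1]); return list(c-ot[0])+[10*(ang(s2)-ang(ot[1]))]
    r=least_squares(f,[.5,.295,-.9],diff_step=1e-2);print('top only z',z,np.round(r.x,4),np.degrees(r.x[2]),r.cost)
# cap shell disc: flat top ellipse from t_unit crop, extents left 240, right 420, top 305,
```

```text
0 0 [ 0.5015  0.2936  0.2037 -0.8879] -50.874481535937704 [-0.46 -0.4  -0.02 -0.87  0.21]
0.7 0 [ 0.501   0.293   0.2041 -0.889 ] -50.93749257603431 [-0.22 -0.19 -0.01 -0.42  0.1 ]
0.7 0.7 [ 0.5006  0.2925  0.2066 -0.8887] -50.92135850370149 [-0.28 -0.24 -0.01 -0.53  0.13]
1.4 0 [ 0.5005  0.2923  0.2045 -0.8902] -51.00220043449782 [ 0.02  0.01  0.    0.03 -0.01]
1.4 0.7 [ 0.5001  0.2919  0.2069 -0.8899] -50.98634976975322 [-0.04 -0.04 -0.   -0.08  0.02]
top only z 0.2 [ 0.5014  0.2935 -0.8901] -50.99751993980829 2.6273708533671037e-12
top only z 0.2035 [ 0.5007  0.2926 -0.8901] -50.99754462255889 7.560268154870073e-12
top only z 0.207 [ 0.5     0.2918 -0.8901] -50.99754442920077 2.4298093277183742e-11
```

Call:
{"api": "servo_tool", "payload": {
  "plan": [
    {"dx": 15,"dy": -1,"dz": 3,"rx": 0.005,"ry": 0,"rz": 0.002,"claw": 1},
    {"dx": 20,"dy": -1,"dz": 3,"rx": 0.005,"ry": 0,"rz": 0.001,"claw": 1},
    {"dx": 20,"dy": 0,"dz": 0,"rx": 0,"ry": 0,"rz": 0,"claw": 1},
    {"dx": 0,"dy": 0,"dz": 0,"rx": 0,"ry": 0,"rz": 0,"claw": 1}
  ]
}}

```text
t: 4.37
position: [0.4997, 0.2838, 0.3912]
ee_rot: [[-0.002, 0.782, 0.623], [-0.01, 0.623, -0.782], [-1.0, -0.007, 0.007]]
wrist_force: [-1.0, -1.0, 0.3]
finger_gap: 0.0853
```

Run:
```python
from h import *
from workcell import *
goto(get_obs(),[.5007,.2926,.371],np.radians(39.0));
```

```text
t 4.37 pos [0.4997 0.2838 0.3912] yaw_y 38.56 tilt 0.56 gap 85.3 F [-1.  -1.   0.3] M [-0.01  0.05  0.03]
shift mm [20.1  6.4 -6.4] |d| 22.0 rotvec [-0.008  0.006  0.007]
```

Call:
{"api": "servo_tool", "payload": {
  "plan": [
    {"dx": 5,"dy": 4,"dz": -4,"rx": -0.008,"ry": 0.005,"rz": 0.006,"claw": 1},
    {"dx": 5,"dy": 1,"dz": -1,"rx": 0,"ry": 0,"rz": 0,"claw": 1},
    {"dx": 3,"dy": 0,"dz": 0,"rx": 0,"ry": 0,"rz": 0,"claw": 1},
    {"dx": 0,"dy": 0,"dz": 0,"rx": 0,"ry": 0,"rz": 0,"claw": 1},
    {"dx": 0,"dy": 0,"dz": 0,"rx": 0,"ry": 0,"rz": 0,"claw": 1}
  ]
}}

```text
t: 4.78
position: [0.5009, 0.2887, 0.3793]
ee_rot: [[0.002, 0.779, 0.627], [-0.003, 0.627, -0.779], [-1.0, -0.0, 0.003]]
wrist_force: [0.9, -0.0, 0.4]
finger_gap: 0.0851
```

Run:
```python
from h import *
from workcell import *
goto(get_obs(),[.5007,.2926,.371],np.radians(39.0));
```

```text
t 4.78 pos [0.5009 0.2887 0.3793] yaw_y 38.83 tilt 0.2 gap 85.1 F [ 0.9 -0.   0.4] M [0.   0.01 0.  ]
shift mm [ 8.3  2.3 -3.2] |d| 9.2 rotvec [-0.003  0.003  0.   ]
```

Call:
{"api": "servo_tool", "payload": {
  "plan": [
    {"dx": 4,"dy": 2,"dz": -3,"rx": -0.002,"ry": 0.002,"rz": 0,"claw": 1},
    {"dx": 3,"dy": 0,"dz": 0,"rx": 0,"ry": 0,"rz": 0,"claw": 1},
    {"dx": 1,"dy": 0,"dz": 0,"rx": 0,"ry": 0,"rz": 0,"claw": 1},
    {"dx": 0,"dy": 0,"dz": 0,"rx": 0,"ry": 0,"rz": 0,"claw": 1}
  ]
}}

```text
t: 5.12
position: [0.5007, 0.2934, 0.3723]
ee_rot: [[0.004, 0.777, 0.629], [0.001, 0.629, -0.777], [-1.0, 0.003, 0.002]]
wrist_force: [0.6, 0.1, 0.2]
finger_gap: 0.0855
```

Run:
```python
from h import *
from workcell import *
o=get_obs();goto(o,[.5007,.2926,.371],np.radians(39.0)); 
s=get_image('scene')[:,:,::-1];cv2.imwrite('pics/scene2.png',s)
g=lambda a:np.clip(255*(a/255.)**0.6,0,255).astype(np.uint8)
cv2.imwrite('pics/c3.png',cv2.resize(g(s[100:180,305:405]),None,fx=7,fy=7,interpolation=cv2.INTER_CUBIC))
```

```text
t 5.12 pos [0.5007 0.2934 0.3723] yaw_y 38.98 tilt 0.21 gap 85.5 F [0.6 0.1 0.2] M [ 0.    0.02 -0.04]
shift mm [ 1.3 -0.5  0.6] |d| 1.5 rotvec [-0.     0.002 -0.003]
```

View pics/c3.png

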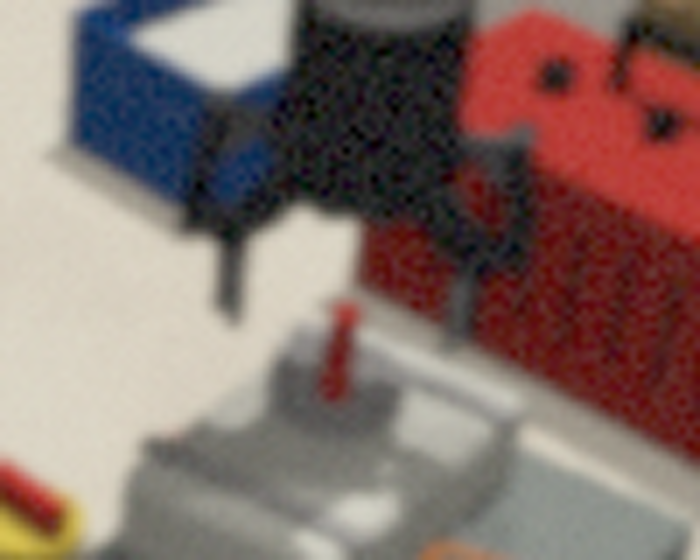

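Call:
{"api": "servo_tool", "payload": {
  "plan": [
    {"dx": 0,"dy": 0,"dz": 0,"rx": 0,"ry": 0,"rz": 0,"claw": -0.2},
    {"dx": 0,"dy": 0,"dz": 0,"rx": 0,"ry": 0,"rz": 0,"claw": -0.4},
    {"dx": 0,"dy": 0,"dz": 0,"rx": 0,"ry": 0,"rz": 0,"claw": -0.5},
    {"dx": 0,"dy": 0,"dz": 0,"rx": 0,"ry": 0,"rz": 0,"claw": -0.55},
    {"dx": 0,"dy": 0,"dz": 0,"rx": 0,"ry": 0,"rz": 0,"claw": -0.55},
    {"dx": 0,"dy": 0,"dz": 0,"rx": 0,"ry": 0,"rz": 0,"claw": -0.55}
  ],
  "squeeze": 20
}}

```text
t: 5.67
position: [0.5008, 0.2934, 0.3727]
ee_rot: [[0.004, 0.778, 0.629], [0.001, 0.629, -0.778], [-1.0, 0.004, 0.002]]
wrist_force: [0.8, 0.5, -0.2]
finger_gap: 0.0191
```

Run:
```python
from h import *
from workcell import *
o=get_obs();goto(o,[.5007,.2926,.371],np.radians(39.0)); 
s=get_image('scene')[:,:,::-1];cv2.imwrite('pics/scene3.png',s)
g=lambda a:np.clip(255*(a/255.)**0.6,0,255).astype(np.uint8)
cv2.imwrite('pics/c4.png',cv2.resize(g(s[120:180,315:385]),None,fx=10,fy=10,interpolation=cv2.INTER_CUBIC))
```

```text
t 5.67 pos [0.5008 0.2934 0.3727] yaw_y 38.96 tilt 0.23 gap 19.1 F [ 0.8  0.5 -0.2] M [0.03 0.05 0.01]
shift mm [ 1.7 -0.6  0.5] |d| 1.8 rotvec [-0.001  0.002 -0.004]
```

View pics/c4.png

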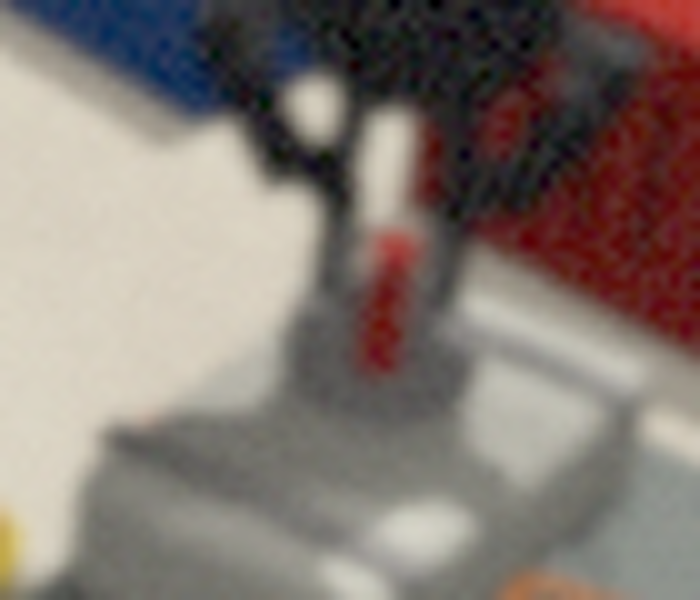

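Call:
{"api": "servo_tool", "payload": {
  "plan": [
    {"dx": 0,"dy": 0,"dz": 0,"rx": 0,"ry": 0,"rz": 0,"claw": -0.62},
    {"dx": 0,"dy": 0,"dz": 0,"rx": 0,"ry": 0,"rz": 0,"claw": -0.7},
    {"dx": 0,"dy": 0,"dz": 0,"rx": 0,"ry": 0,"rz": 0,"claw": -1},
    {"dx": 0,"dy": 0,"dz": 0,"rx": 0,"ry": 0,"rz": 0,"claw": -1},
    {"dx": 0,"dy": 0,"dz": 0,"rx": 0,"ry": 0,"rz": 0,"claw": -1}
  ]
}}

```text
t: 6.13
position: [0.501, 0.2935, 0.3729]
ee_rot: [[0.005, 0.777, 0.629], [0.001, 0.629, -0.777], [-1.0, 0.005, 0.002]]
wrist_force: [0.7, 0.0, 0.1]
finger_gap: 0.013
```

Run:
```python
from h import *
from workcell import *
o=get_obs();goto(o,[.5007,.2926,.371],np.radians(39.0));
```

```text
t 6.13 pos [0.501  0.2935 0.3729] yaw_y 39.0 tilt 0.29 gap 13.0 F [0.7 0.  0.1] M [ 0.01 -0.05  0.05]
shift mm [ 1.9 -0.8  0.5] |d| 2.1 rotvec [-0.     0.002 -0.005]
```

Call:
{"api": "servo_tool", "payload": {
  "plan": [
    {"dx": 0,"dy": 0,"dz": 0,"rx": -0.03,"ry": 0,"rz": 0,"claw": -1},
    {"dx": 0,"dy": 0,"dz": 0,"rx": -0.04,"ry": 0,"rz": 0,"claw": -1},
    {"dx": 0,"dy": 0,"dz": 0,"rx": -0.04,"ry": 0,"rz": 0,"claw": -1}
  ],
  "squeeze": 40
}}

```text
t: 6.38
position: [0.501, 0.2936, 0.373]
ee_rot: [[0.005, 0.702, 0.712], [0.002, 0.712, -0.702], [-1.0, 0.004, 0.002]]
wrist_force: [-0.0, 0.3, -0.4]
finger_gap: 0.0126
```

Run:
```python
from h import *
from workcell import *
o=get_obs();goto(o,[.501,.2935,.373],np.radians(90));
```

```text
t 6.38 pos [0.501  0.2936 0.373 ] yaw_y 45.42 tilt 0.28 gap 12.6 F [-0.   0.3 -0.4] M [ 0.08 -0.02 -0.13]
shift mm [-0.  -0.   0.1] |d| 0.1 rotvec [-0.778  0.004 -0.003]
```

Call:
{"api": "servo_tool", "payload": {
  "plan": [
    {"dx": 0,"dy": 0,"dz": 0,"rx": -0.04,"ry": 0,"rz": 0,"claw": -1},
    {"dx": 0,"dy": 0,"dz": 0,"rx": -0.04,"ry": 0,"rz": 0,"claw": -1}
  ]
}}

```text
t: 6.55
position: [0.501, 0.2935, 0.373]
ee_rot: [[0.004, 0.641, 0.768], [0.002, 0.768, -0.641], [-1.0, 0.004, 0.002]]
wrist_force: [0.5, 1.1, -1.0]
finger_gap: 0.013
```

Run:
```python
from h import *
from workcell import *
o=get_obs();goto(o,[.501,.2935,.373],np.radians(90));
```

```text
t 6.55 pos [0.501  0.2935 0.373 ] yaw_y 50.15 tilt 0.27 gap 13.0 F [ 0.5  1.1 -1. ] M [ 0.04 -0.   -0.11]
shift mm [ 0. -0.  0.] |d| 0.1 rotvec [-0.695  0.004 -0.003]
```

Call:
{"api": "servo_tool", "payload": {
  "plan": [
    {"dx": 0,"dy": 0,"dz": 0,"rx": -0.04,"ry": 0,"rz": 0,"claw": -1},
    {"dx": 0,"dy": 0,"dz": 0,"rx": -0.04,"ry": 0,"rz": 0,"claw": -1}
  ]
}}

```text
t: 6.72
position: [0.501, 0.2935, 0.373]
ee_rot: [[0.004, 0.575, 0.818], [0.002, 0.818, -0.575], [-1.0, 0.004, 0.002]]
wrist_force: [0.4, 0.3, 0.7]
finger_gap: 0.0126
```

Run:
```python
from h import *
from workcell import *
o=get_obs();goto(o,[.501,.2935,.373],np.radians(90));
```

```text
t 6.72 pos [0.501  0.2935 0.373 ] yaw_y 54.89 tilt 0.24 gap 12.6 F [0.4 0.3 0.7] M [ 0.03 -0.01 -0.13]
shift mm [ 0. -0.  0.] |d| 0.1 rotvec [-0.613  0.003 -0.003]
```

Call:
{"api": "servo_tool", "payload": {
  "plan": [
    {"dx": 0,"dy": 0,"dz": 0,"rx": -0.04,"ry": 0,"rz": 0,"claw": -1},
    {"dx": 0,"dy": 0,"dz": 0,"rx": -0.04,"ry": 0,"rz": 0,"claw": -1}
  ]
}}

```text
t: 6.88
position: [0.501, 0.2935, 0.3732]
ee_rot: [[0.003, 0.506, 0.863], [0.002, 0.863, -0.506], [-1.0, 0.003, 0.002]]
wrist_force: [0.5, 0.1, 1.1]
finger_gap: 0.0131
```

Run:
```python
from h import *
from workcell import *
o=get_obs();goto(o,[.501,.2935,.373],np.radians(90));
```

```text
t 6.88 pos [0.501  0.2935 0.3732] yaw_y 59.62 tilt 0.22 gap 13.1 F [0.5 0.1 1.1] M [-0.06  0.03 -0.07]
shift mm [0.2 0.  0. ] |d| 0.2 rotvec [-0.53   0.003 -0.003]
```

Call:
{"api": "servo_tool", "payload": {
  "plan": [
    {"dx": 0,"dy": 0,"dz": 0,"rx": -0.04,"ry": 0,"rz": 0,"claw": -1},
    {"dx": 0,"dy": 0,"dz": 0,"rx": -0.03,"ry": 0,"rz": 0,"claw": -1}
  ]
}}

```text
t: 7.05
position: [0.5011, 0.2933, 0.3737]
ee_rot: [[0.003, 0.442, 0.897], [0.002, 0.897, -0.442], [-1.0, 0.003, 0.002]]
wrist_force: [0.5, 0.9, 2.2]
finger_gap: 0.0129
```

Run:
```python
from h import *
from workcell import *
o=get_obs();goto(o,[.501,.2935,.373],np.radians(90));
```

```text
t 7.05 pos [0.5011 0.2933 0.3737] yaw_y 63.75 tilt 0.2 gap 12.9 F [0.5 0.9 2.2] M [-0.06  0.08 -0.12]
shift mm [ 0.7  0.1 -0.2] |d| 0.7 rotvec [-0.458  0.003 -0.002]
```

Call:
{"api": "servo_tool", "payload": {
  "plan": [
    {"dx": -0.2,"dy": 0,"dz": 0,"rx": -0.03,"ry": 0,"rz": 0,"claw": -1},
    {"dx": -0.2,"dy": 0,"dz": 0,"rx": -0.03,"ry": 0,"rz": 0,"claw": -1}
  ]
}}

```text
t: 7.22
position: [0.5013, 0.2931, 0.3742]
ee_rot: [[0.003, 0.387, 0.922], [0.002, 0.922, -0.387], [-1.0, 0.003, 0.002]]
wrist_force: [-0.4, -0.0, -0.7]
finger_gap: 0.0126
```

Run:
```python
from h import *
from workcell import *
o=get_obs();goto(o,[.501,.2935,.373],np.radians(90));
```

```text
t 7.22 pos [0.5013 0.2931 0.3742] yaw_y 67.25 tilt 0.19 gap 12.6 F [-0.4 -0.  -0.7] M [ 0.16 -0.01 -0.19]
shift mm [ 1.2  0.2 -0.4] |d| 1.3 rotvec [-0.397  0.002 -0.002]
```

Call:
{"api": "servo_tool", "payload": {
  "plan": [
    {"dx": -0.1,"dy": 0,"dz": 0,"rx": -0.03,"ry": 0,"rz": 0,"claw": -1},
    {"dx": -0.1,"dy": 0,"dz": 0,"rx": -0.03,"ry": 0,"rz": 0,"claw": -1}
  ]
}}

```text
t: 7.38
position: [0.5014, 0.2931, 0.3745]
ee_rot: [[0.002, 0.33, 0.944], [0.002, 0.944, -0.33], [-1.0, 0.003, 0.001]]
wrist_force: [0.9, 0.4, -1.4]
finger_gap: 0.0127
```

Run:
```python
from h import *
from workcell import *
o=get_obs();goto(o,[.501,.2935,.373],np.radians(90));
```

```text
t 7.38 pos [0.5014 0.2931 0.3745] yaw_y 70.75 tilt 0.2 gap 12.7 F [ 0.9  0.4 -1.4] M [ 0.17 -0.02 -0.22]
shift mm [ 1.5  0.3 -0.5] |d| 1.6 rotvec [-0.336  0.002 -0.003]
```

Call:
{"api": "servo_tool", "payload": {
  "plan": [
    {"dx": 0,"dy": 0,"dz": 0,"rx": -0.02,"ry": 0,"rz": 0,"claw": -1},
    {"dx": 0,"dy": 0,"dz": 0,"rx": -0.02,"ry": 0,"rz": 0,"claw": -1}
  ]
}}

```text
t: 7.55
position: [0.5015, 0.2932, 0.3745]
ee_rot: [[0.002, 0.291, 0.957], [0.003, 0.957, -0.291], [-1.0, 0.004, 0.001]]
wrist_force: [0.0, 2.5, -0.8]
finger_gap: 0.0126
```

Run:
```python
from h import *
from workcell import *
o=get_obs();goto(o,[.501,.2935,.373],np.radians(90));
```

```text
t 7.55 pos [0.5015 0.2932 0.3745] yaw_y 73.11 tilt 0.23 gap 12.6 F [ 0.   2.5 -0.8] M [ 0.22 -0.07 -0.22]
shift mm [ 1.5  0.2 -0.6] |d| 1.6 rotvec [-0.295  0.002 -0.004]
```

Call:
{"api": "servo_tool", "payload": {
  "plan": [
    {"dx": 0,"dy": 0,"dz": 0,"rx": -0.02,"ry": 0,"rz": 0,"claw": -1},
    {"dx": 0,"dy": 0,"dz": 0,"rx": -0.02,"ry": 0,"rz": 0,"claw": -1}
  ]
}}

```text
t: 7.72
position: [0.5016, 0.2932, 0.3745]
ee_rot: [[0.002, 0.251, 0.968], [0.004, 0.968, -0.251], [-1.0, 0.005, 0.0]]
wrist_force: [-0.3, 1.1, -0.3]
finger_gap: 0.0128
```

Run:
```python
from h import *
from workcell import *
o=get_obs();goto(o,[.501,.2935,.373],np.radians(90));
```

```text
t 7.72 pos [0.5016 0.2932 0.3745] yaw_y 75.44 tilt 0.27 gap 12.8 F [-0.3  1.1 -0.3] M [ 0.17 -0.03 -0.73]
shift mm [ 1.5  0.1 -0.6] |d| 1.6 rotvec [-0.254  0.001 -0.005]
```

Call:
{"api": "servo_tool", "payload": {
  "plan": [
    {"dx": 0,"dy": 0,"dz": 0,"rx": 0.015,"ry": 0,"rz": 0,"claw": -1},
    {"dx": 0,"dy": 0,"dz": 0,"rx": 0,"ry": 0,"rz": 0,"claw": -1}
  ]
}}

```text
t: 7.88
position: [0.5017, 0.2932, 0.3745]
ee_rot: [[0.001, 0.267, 0.964], [0.005, 0.964, -0.267], [-1.0, 0.005, -0.0]]
wrist_force: [0.2, 1.2, -0.2]
finger_gap: 0.0129
```

Run:
```python
from h import *
from workcell import *
o=get_obs();goto(o,[.501,.2935,.373],np.radians(90)); 
s=get_image('scene')[:,:,::-1];cv2.imwrite('pics/scene4.png',s)
g=lambda a:np.clip(255*(a/255.)**0.6,0,255).astype(np.uint8)
cv2.imwrite('pics/c5.png',cv2.resize(g(s[120:180,315:385]),None,fx=10,fy=10,interpolation=cv2.INTER_CUBIC))
```

```text
t 7.88 pos [0.5017 0.2932 0.3745] yaw_y 74.51 tilt 0.29 gap 12.9 F [ 0.2  1.2 -0.2] M [ 0.11 -0.04 -0.33]
shift mm [ 1.5  0.1 -0.8] |d| 1.7 rotvec [-0.27   0.001 -0.005]
```

View pics/c5.png

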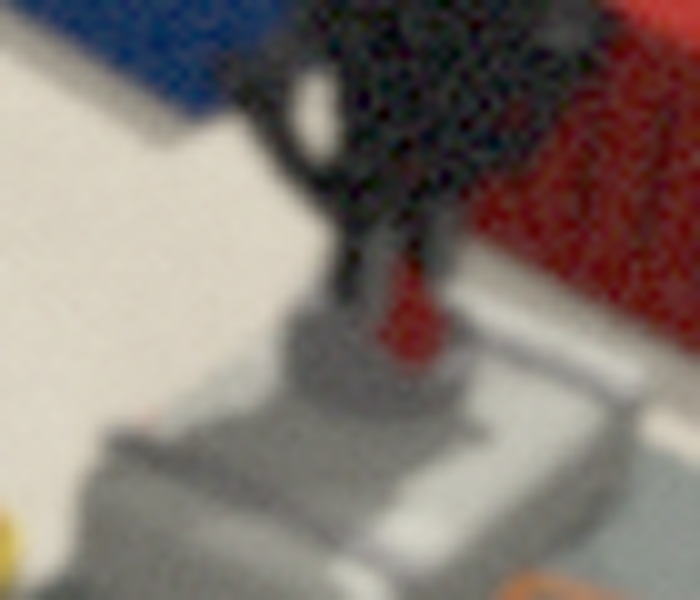

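Call:
{"api": "servo_tool", "payload": {
  "plan": [
    {"dx": 0,"dy": 0,"dz": 0,"rx": 0,"ry": 0,"rz": 0,"claw": -0.4},
    {"dx": 0,"dy": 0,"dz": 0,"rx": 0,"ry": 0,"rz": 0,"claw": -0.4},
    {"dx": 0,"dy": 0,"dz": 0,"rx": 0,"ry": 0,"rz": 0,"claw": -0.4},
    {"dx": 0,"dy": 0,"dz": 0,"rx": 0,"ry": 0,"rz": 0,"claw": -0.4},
    {"dx": 0,"dy": 0,"dz": 0,"rx": 0,"ry": 0,"rz": 0,"claw": -0.4},
    {"dx": 0,"dy": 0,"dz": 0,"rx": 0,"ry": 0,"rz": 0,"claw": -0.4},
    {"dx": 0,"dy": 0,"dz": 0,"rx": 0,"ry": 0,"rz": 0,"claw": -0.4},
    {"dx": 0,"dy": 0,"dz": 0,"rx": 0,"ry": 0,"rz": 0,"claw": -0.4},
    {"dx": 0,"dy": 0,"dz": 0,"rx": 0,"ry": 0,"rz": 0,"claw": -0.4},
    {"dx": 0,"dy": 0,"dz": 0,"rx": 0,"ry": 0,"rz": 0,"claw": -0.4},
    {"dx": 0,"dy": 0,"dz": 0,"rx": 0,"ry": 0,"rz": 0,"claw": -0.4},
    {"dx": 0,"dy": 0,"dz": 0,"rx": 0,"ry": 0,"rz": 0,"claw": -0.4},
    {"dx": 0,"dy": 0,"dz": 0,"rx": 0,"ry": 0,"rz": 0,"claw": -0.4},
    {"dx": 0,"dy": 0,"dz": 0,"rx": 0,"ry": 0,"rz": 0,"claw": -0.4},
    {"dx": 0,"dy": 0,"dz": 0,"rx": 0,"ry": 0,"rz": 0,"claw": -0.4},
    {"dx": 0,"dy": 0,"dz": 0,"rx": 0,"ry": 0,"rz": 0,"claw": -0.4},
    {"dx": 0,"dy": 0,"dz": 0,"rx": 0,"ry": 0,"rz": 0,"claw": -0.4},
    {"dx": 0,"dy": 0,"dz": 0,"rx": 0,"ry": 0,"rz": 0,"claw": -0.4},
    {"dx": 0,"dy": 0,"dz": 0,"rx": 0,"ry": 0,"rz": 0,"claw": -0.4},
    {"dx": 0,"dy": 0,"dz": 0,"rx": 0,"ry": 0,"rz": 0,"claw": -0.4}
  ]
}}

```text
t: 9.6
position: [0.5013, 0.2927, 0.3743]
ee_rot: [[0.002, 0.263, 0.965], [0.001, 0.965, -0.263], [-1.0, 0.002, 0.001]]
wrist_force: [0.4, -0.3, -0.4]
finger_gap: 0.0256
```

Call:
{"api": "servo_tool", "payload": {
  "plan": [
    {"dx": 0,"dy": 0,"dz": 0,"rx": 0,"ry": 0,"rz": 0,"claw": -0.4},
    {"dx": 0,"dy": 0,"dz": 0,"rx": 0,"ry": 0,"rz": 0,"claw": -0.4},
    {"dx": 0,"dy": 0,"dz": 0,"rx": 0,"ry": 0,"rz": 0,"claw": -0.4},
    {"dx": 0,"dy": 0,"dz": 0,"rx": 0,"ry": 0,"rz": 0,"claw": -0.4},
    {"dx": 0,"dy": 0,"dz": 0,"rx": 0,"ry": 0,"rz": 0,"claw": -0.4},
    {"dx": 0,"dy": 0,"dz": 0,"rx": 0,"ry": 0,"rz": 0,"claw": -0.4},
    {"dx": 0,"dy": 0,"dz": 0,"rx": 0,"ry": 0,"rz": 0,"claw": -0.4},
    {"dx": 0,"dy": 0,"dz": 0,"rx": 0,"ry": 0,"rz": 0,"claw": -0.4},
    {"dx": 0,"dy": 0,"dz": 0,"rx": 0,"ry": 0,"rz": 0,"claw": -0.4},
    {"dx": 0,"dy": 0,"dz": 0,"rx": 0,"ry": 0,"rz": 0,"claw": -0.4},
    {"dx": 0,"dy": 0,"dz": 0,"rx": 0,"ry": 0,"rz": 0,"claw": -0.4},
    {"dx": 0,"dy": 0,"dz": 0,"rx": 0,"ry": 0,"rz": 0,"claw": -0.4}
  ]
}}

```text
t: 10.6
position: [0.5013, 0.2928, 0.3743]
ee_rot: [[0.002, 0.263, 0.965], [0.001, 0.965, -0.263], [-1.0, 0.002, 0.001]]
wrist_force: [0.0, -0.4, -0.6]
finger_gap: 0.0254
```

Run:
```python
from h import *
from workcell import *
o=get_obs();goto(o,[.501,.2935,.373],np.radians(90)); 
s=get_image('scene')[:,:,::-1];cv2.imwrite('pics/scene5.png',s)
g=lambda a:np.clip(255*(a/255.)**0.6,0,255).astype(np.uint8)
b=cv2.resize(g(s[120:180,315:385]),None,fx=10,fy=10,interpolation=cv2.INTER_CUBIC)
cv2.imwrite('pics/c6.png',b)
```

```text
t 10.6 pos [0.5013 0.2928 0.3743] yaw_y 74.77 tilt 0.11 gap 25.4 F [ 0.  -0.4 -0.6] M [-0.03  0.01  0.06]
shift mm [ 1.3  0.6 -0.4] |d| 1.5 rotvec [-0.266  0.001 -0.001]
```

View pics/c6.png

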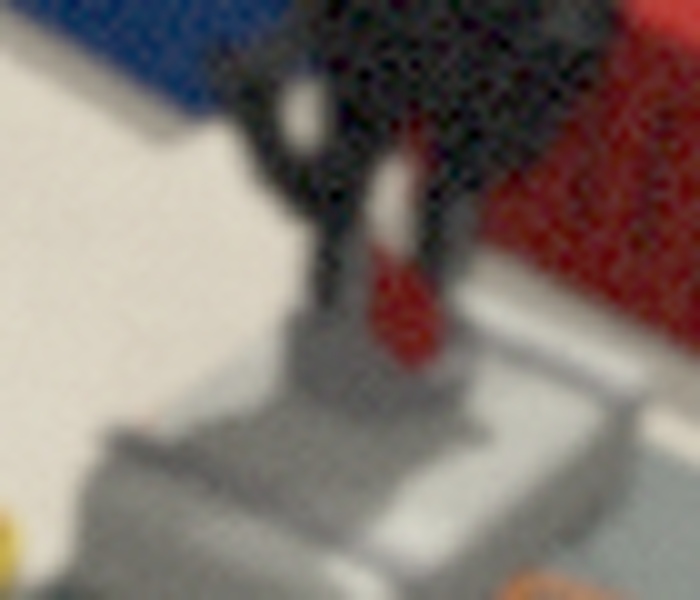

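Call:
{"api": "servo_tool", "payload": {
  "plan": [
    {"dx": 2,"dy": 0,"dz": 0,"rx": 0,"ry": 0,"rz": 0,"claw": -0.4},
    {"dx": 1,"dy": 0,"dz": 0,"rx": 0,"ry": 0,"rz": 0,"claw": -0.4},
    {"dx": 0,"dy": 0,"dz": 0,"rx": 0,"ry": 0,"rz": 0,"claw": -0.55},
    {"dx": 0,"dy": 0,"dz": 0,"rx": 0,"ry": 0,"rz": 0,"claw": -0.65},
    {"dx": 0,"dy": 0,"dz": 0,"rx": 0,"ry": 0,"rz": 0,"claw": -1},
    {"dx": 0,"dy": 0,"dz": 0,"rx": 0,"ry": 0,"rz": 0,"claw": -1},
    {"dx": 0,"dy": 0,"dz": 0,"rx": 0,"ry": 0,"rz": 0,"claw": -1}
  ],
  "squeeze": 25
}}

```text
t: 11.23
position: [0.5015, 0.2934, 0.3713]
ee_rot: [[0.002, 0.264, 0.964], [0.004, 0.964, -0.264], [-1.0, 0.004, 0.001]]
wrist_force: [0.5, 1.5, 0.1]
finger_gap: 0.0134
```

Call:
{"api": "servo_tool", "payload": {
  "plan": [
    {"dx": 0,"dy": 0,"dz": 0,"rx": 0,"ry": 0,"rz": 0,"claw": -1},
    {"dx": 0,"dy": 0,"dz": 0,"rx": 0,"ry": 0,"rz": 0,"claw": -1}
  ],
  "squeeze": 70
}}

```text
t: 11.4
position: [0.5015, 0.2934, 0.3714]
ee_rot: [[0.002, 0.265, 0.964], [0.004, 0.964, -0.265], [-1.0, 0.004, 0.001]]
wrist_force: [-0.3, 0.7, -2.1]
finger_gap: 0.0122
```

Run:
```python
from h import *
from workcell import *
o=get_obs();goto(o,[.501,.2935,.3743],np.radians(90));
```

```text
t 11.4 pos [0.5015 0.2934 0.3714] yaw_y 74.62 tilt 0.25 gap 12.2 F [-0.3  0.7 -2.1] M [ 0.15 -0.08 -0.24]
shift mm [-2.9 -0.  -0.5] |d| 2.9 rotvec [-0.268  0.001 -0.004]
```

Call:
{"api": "servo_tool", "payload": {
  "plan": [
    {"dx": 1,"dy": 0,"dz": 0,"rx": 0,"ry": 0,"rz": 0,"claw": -1},
    {"dx": 1.5,"dy": 0,"dz": 0,"rx": 0,"ry": 0,"rz": 0,"claw": -1}
  ]
}}

```text
t: 11.57
position: [0.5014, 0.2937, 0.3711]
ee_rot: [[0.003, 0.266, 0.964], [0.003, 0.964, -0.266], [-1.0, 0.003, 0.002]]
wrist_force: [-2.8, -1.8, 11.2]
finger_gap: 0.0123
```

Run:
```python
from h import *
from workcell import *
o=get_obs();goto(o,[.501,.2935,.3714],np.radians(90));
```

```text
t 11.57 pos [0.5014 0.2937 0.3711] yaw_y 74.59 tilt 0.23 gap 12.3 F [-2.8 -1.8 11.2] M [-0.69  0.61 -0.25]
shift mm [-0.3 -0.3 -0.4] |d| 0.6 rotvec [-0.269  0.003 -0.003]
```

Call:
{"api": "servo_tool", "payload": {
  "plan": [
    {"dx": 2,"dy": 0,"dz": 0,"rx": 0,"ry": 0,"rz": 0,"claw": -1}
  ]
}}

```text
t: 11.65
position: [0.5013, 0.2939, 0.3707]
ee_rot: [[0.003, 0.266, 0.964], [0.002, 0.964, -0.266], [-1.0, 0.002, 0.003]]
wrist_force: [-2.4, -3.0, 10.8]
finger_gap: 0.0124
```

Run:
```python
from h import *
from workcell import *
o=get_obs();goto(o,[.501,.2935,.3714],np.radians(90));
```

```text
t 11.65 pos [0.5013 0.2939 0.3707] yaw_y 74.57 tilt 0.22 gap 12.4 F [-2.4 -3.  10.8] M [-0.61  0.71 -0.17]
shift mm [-0.7 -0.5 -0.2] |d| 0.9 rotvec [-0.269  0.003 -0.002]
```

Call:
{"api": "servo_tool", "payload": {
  "plan": [
    {"dx": 2,"dy": 0,"dz": 0,"rx": 0.02,"ry": 0,"rz": 0,"claw": -1},
    {"dx": 2,"dy": 0,"dz": 0,"rx": 0,"ry": 0,"rz": 0,"claw": -1}
  ]
}}

```text
t: 11.82
position: [0.501, 0.2943, 0.3695]
ee_rot: [[0.005, 0.285, 0.958], [-0.0, 0.958, -0.285], [-1.0, 0.001, 0.005]]
wrist_force: [-1.5, -0.9, 8.7]
finger_gap: 0.0125
```

Run:
```python
from h import *
from workcell import *
o=get_obs();goto(o,[.5015,.2934,.3714],np.radians(90));
```

```text
t 11.82 pos [0.501  0.2943 0.3695] yaw_y 73.44 tilt 0.3 gap 12.5 F [-1.5 -0.9  8.7] M [-0.5   0.53 -0.01]
shift mm [-1.9 -0.8  0.7] |d| 2.2 rotvec [-0.289  0.005 -0.   ]
```

Call:
{"api": "servo_tool", "payload": {
  "plan": [
    {"dx": 2.5,"dy": 0,"dz": 0,"rx": 0,"ry": 0,"rz": 0,"claw": -1},
    {"dx": 2.5,"dy": 0,"dz": 0,"rx": 0,"ry": 0,"rz": 0,"claw": -1}
  ]
}}

```text
t: 11.98
position: [0.5007, 0.2948, 0.3675]
ee_rot: [[0.007, 0.284, 0.959], [-0.003, 0.959, -0.284], [-1.0, -0.0, 0.008]]
wrist_force: [-2.7, -3.1, 12.1]
finger_gap: 0.012
```

Run:
```python
from h import *
from workcell import *
o=get_obs();goto(o,[.5015,.2934,.3714],np.radians(90));
```

```text
t 11.98 pos [0.5007 0.2948 0.3675] yaw_y 73.5 tilt 0.44 gap 12.0 F [-2.7 -3.1 12.1] M [-0.57  0.66 -0.04]
shift mm [-3.9 -1.1  1.2] |d| 4.2 rotvec [-0.288  0.008  0.002]
```

Call:
{"api": "servo_tool", "payload": {
  "plan": [
    {"dx": 2.2,"dy": 0,"dz": 0,"rx": -0.04,"ry": -0.003,"rz": -0.001,"claw": -1},
    {"dx": 2,"dy": 0,"dz": 0,"rx": -0.04,"ry": 0,"rz": 0,"claw": -1}
  ]
}}

```text
t: 12.15
position: [0.5002, 0.2959, 0.3672]
ee_rot: [[0.013, 0.203, 0.979], [-0.006, 0.979, -0.203], [-1.0, -0.003, 0.014]]
wrist_force: [-1.6, -3.0, 13.3]
finger_gap: 0.0124
```

Run:
```python
from h import *
from workcell import *
o=get_obs();goto(o,[.5015,.2934,.3714],np.radians(90));
```

```text
t 12.15 pos [0.5002 0.2959 0.3672] yaw_y 78.31 tilt 0.8 gap 12.4 F [-1.6 -3.  13.3] M [-0.59  0.48 -0.03]
shift mm [-4.2 -2.2  1.8] |d| 5.1 rotvec [-0.204  0.013  0.004]
```

Call:
{"api": "servo_tool", "payload": {
  "plan": [
    {"dx": 1.8,"dy": -0.7,"dz": 0.7,"rx": -0.04,"ry": 0.006,"rz": 0.002,"claw": -1},
    {"dx": 1.8,"dy": -0.7,"dz": 0.7,"rx": -0.04,"ry": 0.006,"rz": 0.002,"claw": -1}
  ]
}}

```text
t: 12.32
position: [0.5014, 0.2951, 0.3677]
ee_rot: [[0.006, 0.118, 0.993], [-0.001, 0.993, -0.118], [-1.0, -0.0, 0.006]]
wrist_force: [-2.0, -2.5, 11.0]
finger_gap: 0.0121
```

```bash
cat >> h.py <<'E'
def st(yaw=120):
    from workcell import get_obs
    o=get_obs();goto(o,[.5016,.2938,.3714],np.radians(yaw)); print('tip',np.round(o['position']+.173*np.array(o['ee_rot'])[:,0],4))
E
python3 -c "
from h import *; st()"
```

```text
t 12.32 pos [0.5014 0.2951 0.3677] yaw_y 83.2 tilt 0.36 gap 12.1 F [-2.  -2.5 11. ] M [-0.52  0.42 -0.08]
shift mm [-3.7 -1.3  0.4] |d| 4.0 rotvec [-0.642  0.006  0.002]
tip [0.5025 0.295  0.1947]
```

Call:
{"api": "servo_tool", "payload": {
  "plan": [
    {"dx": 1.8,"dy": -0.3,"dz": 0.3,"rx": -0.04,"ry": 0.003,"rz": 0.001,"claw": -1},
    {"dx": 1.8,"dy": -0.3,"dz": 0.3,"rx": -0.04,"ry": 0.003,"rz": 0.001,"claw": -1}
  ]
}}

```text
t: 12.48
position: [0.502, 0.295, 0.3679]
ee_rot: [[0.003, 0.034, 0.999], [0.0, 0.999, -0.034], [-1.0, 0.0, 0.003]]
wrist_force: [-2.9, -2.7, 10.6]
finger_gap: 0.0121
```

```bash
python3 -c "
from h import *; st()"
```

```text
t 12.48 pos [0.502  0.295  0.3679] yaw_y 88.04 tilt 0.18 gap 12.1 F [-2.9 -2.7 10.6] M [-0.61  0.55 -0.09]
shift mm [-3.5 -1.2 -0.3] |d| 3.8 rotvec [-0.558  0.003  0.001]
tip [0.5025 0.295  0.1949]
```

Call:
{"api": "servo_tool", "payload": {
  "plan": [
    {"dx": 1.9,"dy": -0.3,"dz": 0,"rx": -0.04,"ry": 0.001,"rz": 0,"claw": -1},
    {"dx": 1.9,"dy": -0.3,"dz": 0,"rx": -0.04,"ry": 0.001,"rz": 0,"claw": -1},
    {"dx": 1.9,"dy": -0.3,"dz": 0,"rx": -0.04,"ry": 0.001,"rz": 0,"claw": -1}
  ]
}}

```text
t: 12.73
position: [0.5019, 0.2953, 0.3679]
ee_rot: [[0.005, -0.093, 0.996], [-0.001, 0.996, 0.093], [-1.0, -0.001, 0.005]]
wrist_force: [-1.6, -2.4, 9.6]
finger_gap: 0.0118
```

```bash
python3 -c "
from h import *; st()"
```

```text
t 12.73 pos [0.5019 0.2953 0.3679] yaw_y 95.32 tilt 0.27 gap 11.8 F [-1.6 -2.4  9.6] M [-0.48  0.55 -0.11]
shift mm [-3.5 -1.4 -0.4] |d| 3.8 rotvec [-0.431  0.004  0.002]
tip [0.5027 0.2951 0.1949]
```

Call:
{"api": "servo_tool", "payload": {
  "plan": [
    {"dx": 1.9,"dy": -0.3,"dz": -0.3,"rx": -0.04,"ry": 0.001,"rz": 0,"claw": -1},
    {"dx": 1.9,"dy": -0.3,"dz": -0.3,"rx": -0.04,"ry": 0.001,"rz": 0,"claw": -1},
    {"dx": 1.9,"dy": 0,"dz": 0,"rx": -0.03,"ry": 0.001,"rz": 0,"claw": -1}
  ]
}}

```text
t: 12.98
position: [0.5014, 0.2957, 0.3679]
ee_rot: [[0.007, -0.208, 0.978], [-0.003, 0.978, 0.208], [-1.0, -0.004, 0.006]]
wrist_force: [-2.2, -3.1, 10.9]
finger_gap: 0.0126
```

```bash
python3 -c "
from h import *; st()"
```

```text
t 12.98 pos [0.5014 0.2957 0.3679] yaw_y 102.01 tilt 0.42 gap 12.6 F [-2.2 -3.1 10.9] M [-0.63  0.68 -0.12]
shift mm [-3.5 -1.9 -0.1] |d| 4.0 rotvec [-0.314  0.005  0.005]
tip [0.5025 0.2953 0.1949]
```

Call:
{"api": "servo_tool", "payload": {
  "plan": [
    {"dx": 1.9,"dy": -0.3,"dz": 0,"rx": -0.032,"ry": 0.003,"rz": 0.001,"claw": -1},
    {"dx": 1.9,"dy": -0.3,"dz": 0,"rx": -0.03,"ry": 0.002,"rz": 0.001,"claw": -1},
    {"dx": 1,"dy": 0,"dz": 0,"rx": 0,"ry": 0,"rz": 0,"claw": -1}
  ]
}}

```text
t: 13.23
position: [0.5015, 0.2959, 0.3683]
ee_rot: [[0.006, -0.273, 0.962], [-0.004, 0.962, 0.273], [-1.0, -0.005, 0.004]]
wrist_force: [-2.6, -1.7, 8.9]
finger_gap: 0.0126
```

```bash
python3 -c "
from h import *; st()"
```

```text
t 13.23 pos [0.5015 0.2959 0.3683] yaw_y 105.84 tilt 0.39 gap 12.6 F [-2.6 -1.7  8.9] M [-0.54  0.62 -0.09]
shift mm [-3.1 -2.1 -0.5] |d| 3.8 rotvec [-0.247  0.004  0.006]
tip [0.5025 0.2953 0.1953]
```

Call:
{"api": "servo_tool", "payload": {
  "plan": [
    {"dx": -0.5,"dy": 0,"dz": 0,"rx": 0,"ry": 0,"rz": 0,"claw": -1},
    {"dx": -1,"dy": 0,"dz": 0,"rx": 0,"ry": 0,"rz": 0,"claw": -1},
    {"dx": -1,"dy": 0,"dz": 0,"rx": 0,"ry": 0,"rz": 0,"claw": -1}
  ]
}}

```text
t: 13.48
position: [0.5012, 0.2962, 0.3733]
ee_rot: [[0.007, -0.275, 0.962], [-0.005, 0.962, 0.275], [-1.0, -0.007, 0.005]]
wrist_force: [-0.5, -0.9, 1.3]
finger_gap: 0.0122
```

```bash
python3 -c "
from h import *; st()"
```

```text
t 13.48 pos [0.5012 0.2962 0.3733] yaw_y 105.94 tilt 0.51 gap 12.2 F [-0.5 -0.9  1.3] M [ 0.05  0.18 -0.03]
shift mm [ 1.9 -2.4 -0.2] |d| 3.1 rotvec [-0.245  0.004  0.008]
tip [0.5024 0.2952 0.2003]
```

Call:
{"api": "servo_tool", "payload": {
  "plan": [
    {"dx": -2,"dy": 0,"dz": 0,"rx": 0,"ry": 0,"rz": 0,"claw": -1},
    {"dx": -2,"dy": 0,"dz": 0,"rx": 0,"ry": 0,"rz": 0,"claw": -1}
  ]
}}

```text
t: 13.65
position: [0.501, 0.2956, 0.3765]
ee_rot: [[0.006, -0.276, 0.961], [-0.007, 0.961, 0.276], [-1.0, -0.009, 0.004]]
wrist_force: [-0.4, 0.6, -2.0]
finger_gap: 0.012
```

```bash
python3 -c "
from h import *; st()"
```

```text
t 13.65 pos [0.501  0.2956 0.3765] yaw_y 106.0 tilt 0.55 gap 12.0 F [-0.4  0.6 -2. ] M [ 0.02  0.02 -0.01]
shift mm [ 5.2 -1.9  0.1] |d| 5.5 rotvec [-0.244  0.003  0.009]
tip [0.5021 0.2944 0.2035]
```

Free: the load is now about the cap's weight. I'll lift it out.

Call:
{"api": "servo_tool", "payload": {
  "plan": [
    {"dx": -5,"dy": 0,"dz": 0,"rx": 0,"ry": 0,"rz": 0.003,"claw": -1},
    {"dx": -8,"dy": 0,"dz": 0,"rx": 0,"ry": 0,"rz": 0.003,"claw": -1},
    {"dx": -12,"dy": 0,"dz": 0,"rx": 0,"ry": 0,"rz": 0,"claw": -1},
    {"dx": -15,"dy": 0,"dz": 0,"rx": 0,"ry": 0,"rz": 0,"claw": -1},
    {"dx": -15,"dy": 0,"dz": 0,"rx": 0,"ry": 0,"rz": 0,"claw": -1},
    {"dx": -15,"dy": 0,"dz": 0,"rx": 0,"ry": 0,"rz": 0,"claw": -1},
    {"dx": -10,"dy": 0,"dz": 0,"rx": 0,"ry": 0,"rz": 0,"claw": -1},
    {"dx": 0,"dy": 0,"dz": 0,"rx": 0,"ry": 0,"rz": 0,"claw": -1}
  ]
}}

```text
t: 14.32
position: [0.5005, 0.2952, 0.4628]
ee_rot: [[0.002, -0.277, 0.961], [-0.002, 0.961, 0.277], [-1.0, -0.002, 0.002]]
wrist_force: [0.2, -0.0, -1.1]
finger_gap: 0.0123
```

Run:
```python
from h import *
from workcell import *
o=get_obs()
s=get_image('scene')[:,:,::-1];cv2.imwrite('pics/scene6.png',s)
g=lambda a:np.clip(255*(a/255.)**0.6,0,255).astype(np.uint8)
cv2.imwrite('pics/c7.png',cv2.resize(g(s[90:180,305:400]),None,fx=6,fy=6,interpolation=cv2.INTER_CUBIC))
# tray: rim fit top
f=lambda a,x0,y0,k=6:np.array([(a[0]+.5)/k-.5+x0,(a[1]+.5)/k-.5+y0])
for n,x0,y0,L in(('top',345,175,[(60,177),(561,66),(660,418),(152,535)]),('scene',140,240,[(615,208),(270,520),(45,330),(388,50)])):
    P=np.array([ray_z(n,f(a,x0,y0),.022)[:2] for a in L]) # order: (+x,+y)? 
    if n=='scene': P=np.array([P[0],P[1],P[2],P[3]])
    c=P.mean(0); d=(P[0]+P[3]-P[1]-P[2]); yw=np.arctan2(d[1],d[0])-np.pi/2
    bay=c+.036*np.array([-np.sin(yw),np.cos(yw)]) 
    print(n,c,np.degrees(yw),'bay',bay)
    # bay inside y from -33.5 to 102 => centre .03425
goto(o,[.475,-.245,.45],np.radians(100))
```

```text
top [ 0.50556423 -0.27872543] 13.36000371676205 bay [ 0.49724575 -0.24369968]
scene [ 0.5160342  -0.28097111] 13.853333249118487 bay [ 0.50741446 -0.24601829]
t 14.32 pos [0.5005 0.2952 0.4628] yaw_y 106.08 tilt 0.18 gap 12.3 F [ 0.2 -0.  -1.1] M [ 0.04 -0.    0.  ]
shift mm [  13.7 -512.  -174.1] |d| 541.0 rotvec [0.106 0.002 0.002]
```

View pics/c7.png

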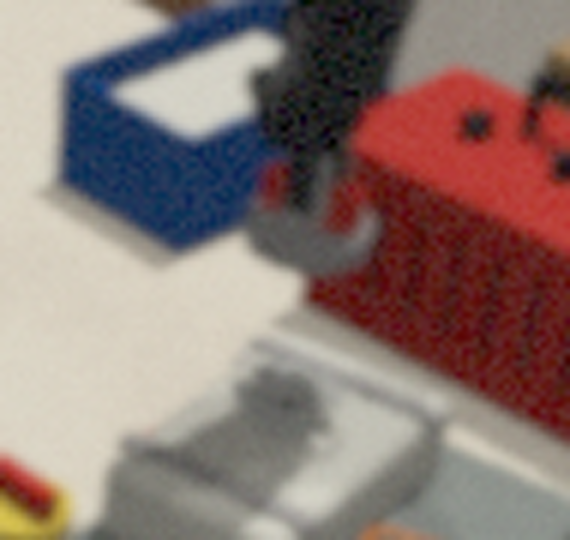

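Call:
{"api": "servo_tool", "payload": {
  "plan": [
    {"dx": 0,"dy": 0,"dz": 0,"rx": 0.06,"ry": 0,"rz": 0,"claw": -1},
    {"dx": 0,"dy": 0,"dz": 0,"rx": 0.1,"ry": 0,"rz": 0,"claw": -1},
    {"dx": 0,"dy": 0,"dz": 0,"rx": 0.1,"ry": 0,"rz": 0,"claw": -1},
    {"dx": 0,"dy": 0,"dz": 0,"rx": 0.1,"ry": 0,"rz": 0,"claw": -1},
    {"dx": 0,"dy": 0,"dz": 0,"rx": 0.1,"ry": 0,"rz": 0,"claw": -1},
    {"dx": 0,"dy": 0,"dz": 0,"rx": 0.1,"ry": 0,"rz": 0,"claw": -1},
    {"dx": 0,"dy": 0,"dz": 0,"rx": 0.1,"ry": 0,"rz": 0,"claw": -1},
    {"dx": 0,"dy": 0,"dz": 0,"rx": 0.1,"ry": 0,"rz": 0,"claw": -1},
    {"dx": 0,"dy": 0,"dz": 0,"rx": 0.1,"ry": 0,"rz": 0,"claw": -1},
    {"dx": 0,"dy": 0,"dz": 0,"rx": 0.04,"ry": 0,"rz": 0,"claw": -1},
    {"dx": 0,"dy": 0,"dz": 0,"rx": 0,"ry": 0,"rz": 0,"claw": -1}
  ]
}}

```text
t: 15.28
position: [0.499, 0.2921, 0.4526]
ee_rot: [[-0.012, 0.616, 0.788], [-0.011, 0.788, -0.616], [-1.0, -0.016, -0.002]]
wrist_force: [0.2, 0.3, -2.0]
finger_gap: 0.0123
```

Run:
```python
from h import *
from workcell import *
o=get_obs(); goto(o,[.499,-.243,.40],np.radians(55)); print(o['qpos'])
```

```text
t 15.28 pos [0.499  0.2921 0.4526] yaw_y 51.99 tilt 0.95 gap 12.3 F [ 0.2  0.3 -2. ] M [0.07 0.03 0.05]
shift mm [  58.7 -420.6  329.7] |d| 537.7 rotvec [-0.053 -0.003  0.016]
[ 0.09110942  0.42044629 -0.93423534  1.6663466   0.35219941  1.25226949
 -0.01201338]
```

Call:
{"api": "servo_tool", "payload": {
  "plan": [
    {"dx": 0,"dy": -15,"dz": 12,"rx": 0,"ry": 0,"rz": 0.004,"claw": -1},
    {"dx": 0,"dy": -26,"dz": 20.5,"rx": 0,"ry": 0,"rz": 0.004,"claw": -1},
    {"dx": 0,"dy": -26,"dz": 20.5,"rx": 0,"ry": 0,"rz": 0.004,"claw": -1},
    {"dx": 0,"dy": -26,"dz": 20.5,"rx": 0,"ry": 0,"rz": 0.004,"claw": -1},
    {"dx": 0,"dy": -26,"dz": 20.5,"rx": 0,"ry": 0,"rz": 0,"claw": -1},
    {"dx": 0,"dy": -26,"dz": 20.5,"rx": 0,"ry": 0,"rz": 0,"claw": -1},
    {"dx": 0,"dy": -26,"dz": 20.5,"rx": 0,"ry": 0,"rz": 0,"claw": -1},
    {"dx": 0,"dy": -26,"dz": 20.5,"rx": 0,"ry": 0,"rz": 0,"claw": -1},
    {"dx": 0,"dy": -26,"dz": 20.5,"rx": 0,"ry": 0,"rz": 0,"claw": -1},
    {"dx": 0,"dy": -26,"dz": 20.5,"rx": 0,"ry": 0,"rz": 0,"claw": -1},
    {"dx": 0,"dy": -26,"dz": 20.5,"rx": 0,"ry": 0,"rz": 0,"claw": -1},
    {"dx": 0,"dy": -26,"dz": 20.5,"rx": 0,"ry": 0,"rz": 0,"claw": -1},
    {"dx": 0,"dy": -26,"dz": 20.5,"rx": 0,"ry": 0,"rz": 0,"claw": -1},
    {"dx": 0,"dy": -26,"dz": 20.5,"rx": 0,"ry": 0,"rz": 0,"claw": -1},
    {"dx": 0,"dy": -15,"dz": 12,"rx": 0,"ry": 0,"rz": 0,"claw": -1},
    {"dx": 0,"dy": 0,"dz": 0,"rx": 0,"ry": 0,"rz": 0,"claw": -1}
  ]
}}

```text
t: 16.62
position: [0.5037, -0.1981, 0.4408]
ee_rot: [[-0.019, 0.59, 0.807], [0.004, 0.807, -0.59], [-1.0, -0.008, -0.018]]
wrist_force: [-0.4, -0.2, -2.0]
finger_gap: 0.0124
```

Run:
```python
from h import *
from workcell import *
o=get_obs(); goto(o,[.499,-.243,.26],np.radians(55)); print(o['qpos'])
```

```text
t 16.62 pos [ 0.5037 -0.1981  0.4408] yaw_y 53.84 tilt 1.12 gap 12.4 F [-0.4 -0.2 -2. ] M [-0.08 -0.03  0.03]
shift mm [180.7 -37.5  25.9] |d| 186.3 rotvec [-0.02  -0.018  0.008]
[ 0.96364386  0.32926226 -0.83470926  1.76595717  0.2608688   1.18238723
  0.99047791]
```

Call:
{"api": "servo_tool", "payload": {
  "plan": [
    {"dx": 10,"dy": -10,"dz": 7,"rx": 0,"ry": -0.006,"rz": 0.003,"claw": -1},
    {"dx": 25,"dy": -14,"dz": 9,"rx": 0,"ry": -0.006,"rz": 0.003,"claw": -1},
    {"dx": 30,"dy": -10,"dz": 7,"rx": 0,"ry": -0.006,"rz": 0.002,"claw": -1},
    {"dx": 30,"dy": 0,"dz": 0,"rx": 0,"ry": 0,"rz": 0,"claw": -1},
    {"dx": 30,"dy": 0,"dz": 0,"rx": 0,"ry": 0,"rz": 0,"claw": -1},
    {"dx": 20,"dy": 0,"dz": 0,"rx": 0,"ry": 0,"rz": 0,"claw": -1},
    {"dx": 10,"dy": 0,"dz": 0,"rx": 0,"ry": 0,"rz": 0,"claw": -1},
    {"dx": 0,"dy": 0,"dz": 0,"rx": 0,"ry": 0,"rz": 0,"claw": -1}
  ]
}}

```text
t: 17.28
position: [0.5008, -0.2399, 0.2741]
ee_rot: [[0.002, 0.581, 0.814], [0.002, 0.814, -0.581], [-1.0, 0.003, -0.0]]
wrist_force: [0.0, 0.8, -1.0]
finger_gap: 0.0119
```

Run:
```python
from h import *
from workcell import *
o=get_obs(); goto(o,[.499,-.243,.225],np.radians(55))
g=lambda a:np.clip(255*(a/255.)**0.6,0,255).astype(np.uint8)
s=get_image('scene')[:,:,::-1];cv2.imwrite('pics/scene7.png',s)
cv2.imwrite('pics/c8.png',cv2.resize(g(s[220:330,130:260]),None,fx=6,fy=5,interpolation=cv2.INTER_CUBIC))
```

```text
t 17.28 pos [ 0.5008 -0.2399  0.2741] yaw_y 54.51 tilt 0.16 gap 11.9 F [ 0.   0.8 -1. ] M [ 0.03  0.05 -0.  ]
shift mm [49.1 -3.7  0.4] |d| 49.3 rotvec [-0.008 -0.    -0.003]
```

View pics/c8.png

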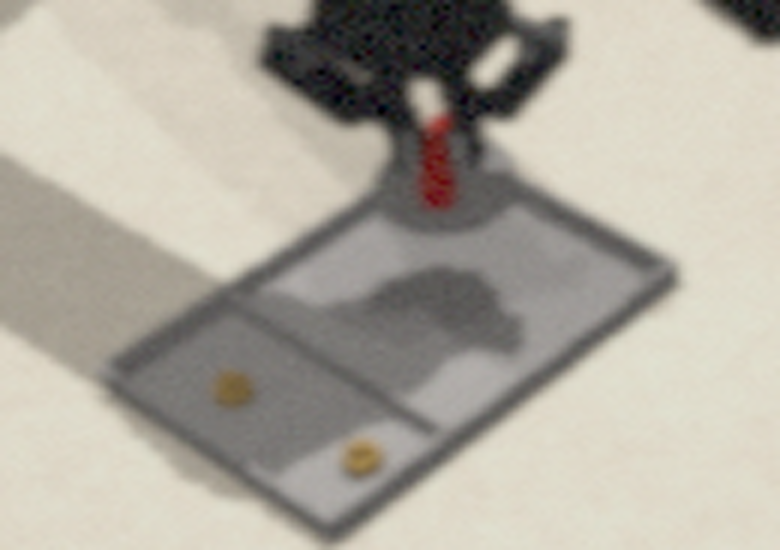

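Call:
{"api": "servo_tool", "payload": {
  "plan": [
    {"dx": 10,"dy": -2,"dz": 0,"rx": 0,"ry": 0,"rz": 0,"claw": -1},
    {"dx": 15,"dy": -1,"dz": 0,"rx": 0,"ry": 0,"rz": 0,"claw": -1},
    {"dx": 12,"dy": 0,"dz": 0,"rx": 0,"ry": 0,"rz": 0,"claw": -1},
    {"dx": 8,"dy": 0,"dz": 0,"rx": 0,"ry": 0,"rz": 0,"claw": -1},
    {"dx": 4,"dy": 0,"dz": 0,"rx": 0,"ry": 0,"rz": 0,"claw": -1},
    {"dx": 0,"dy": 0,"dz": 0,"rx": 0,"ry": 0,"rz": 0,"claw": -1}
  ]
}}

```text
t: 17.83
position: [0.5028, -0.2419, 0.2284]
ee_rot: [[0.014, 0.578, 0.816], [-0.003, 0.816, -0.578], [-1.0, 0.006, 0.013]]
wrist_force: [-0.5, 0.3, -1.2]
finger_gap: 0.0125
```

Run:
```python
from h import *
from workcell import *
o=get_obs(); goto(o,[.499,-.243,.205],np.radians(55))
g=lambda a:np.clip(255*(a/255.)**0.6,0,255).astype(np.uint8)
s=get_image('scene')[:,:,::-1];cv2.imwrite('pics/scene8.png',s)
cv2.imwrite('pics/c9.png',cv2.resize(g(s[220:330,130:260]),None,fx=6,fy=5,interpolation=cv2.INTER_CUBIC))
```

```text
t 17.83 pos [ 0.5028 -0.2419  0.2284] yaw_y 54.69 tilt 0.84 gap 12.5 F [-0.5  0.3 -1.2] M [-0.    0.03  0.03]
shift mm [23.3 -3.2 -2.8] |d| 23.7 rotvec [-0.005  0.013 -0.006]
```

View pics/c9.png

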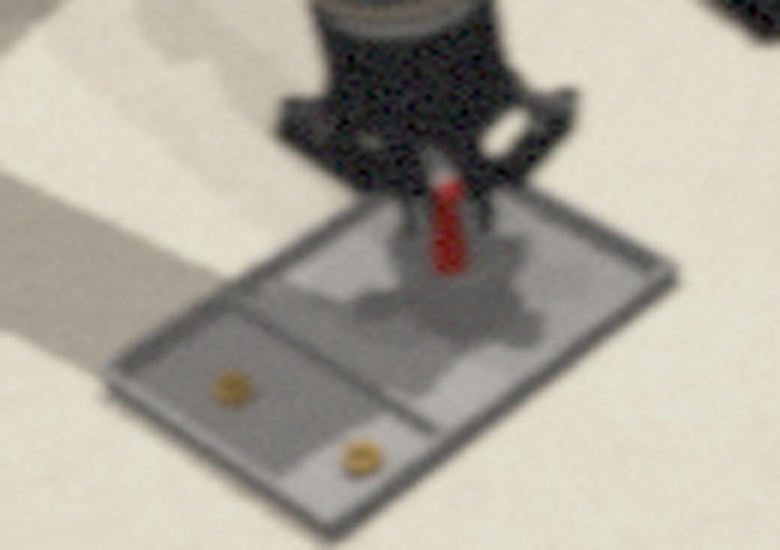

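Call:
{"api": "servo_tool", "payload": {
  "plan": [
    {"dx": 5,"dy": -1,"dz": -1,"rx": 0,"ry": 0.006,"rz": -0.003,"claw": -1},
    {"dx": 5,"dy": 0,"dz": 0,"rx": 0,"ry": 0.006,"rz": -0.003,"claw": -1},
    {"dx": 3,"dy": 0,"dz": 0,"rx": 0,"ry": 0,"rz": 0,"claw": -1},
    {"dx": 2,"dy": 0,"dz": 0,"rx": 0,"ry": 0,"rz": 0,"claw": -1},
    {"dx": 0,"dy": 0,"dz": 0,"rx": 0,"ry": 0,"rz": 0,"claw": -1}
  ]
}}

```text
t: 18.3
position: [0.5025, -0.2424, 0.2142]
ee_rot: [[0.004, 0.578, 0.816], [-0.003, 0.816, -0.578], [-1.0, -0.0, 0.005]]
wrist_force: [-1.0, -0.5, -1.9]
finger_gap: 0.0126
```

Call:
{"api": "servo_tool", "payload": {
  "plan": [
    {"dx": 1.5,"dy": 0,"dz": 0,"rx": 0,"ry": 0,"rz": 0,"claw": -1},
    {"dx": 1.5,"dy": 0,"dz": 0,"rx": 0,"ry": 0,"rz": 0,"claw": -1}
  ]
}}

```text
t: 18.47
position: [0.5027, -0.2425, 0.2113]
ee_rot: [[0.004, 0.578, 0.816], [-0.003, 0.816, -0.578], [-1.0, -0.0, 0.005]]
wrist_force: [0.5, 0.4, -1.9]
finger_gap: 0.0124
```

Run:
```python
from h import *
from workcell import *
o=get_obs(); goto(o,[.499,-.243,.203],np.radians(55))
```

```text
t 18.47 pos [ 0.5027 -0.2425  0.2113] yaw_y 54.69 tilt 0.31 gap 12.4 F [ 0.5  0.4 -1.9] M [ 0.02  0.03 -0.06]
shift mm [ 8.3 -2.6 -2.8] |d| 9.1 rotvec [-0.005  0.005  0.   ]
```

Call:
{"api": "servo_tool", "payload": {
  "plan": [
    {"dx": 1.5,"dy": 0,"dz": 0,"rx": 0,"ry": 0,"rz": 0,"claw": -1},
    {"dx": 1.5,"dy": 0,"dz": 0,"rx": 0,"ry": 0,"rz": 0,"claw": -1}
  ]
}}

```text
t: 18.63
position: [0.5029, -0.2425, 0.2082]
ee_rot: [[0.005, 0.578, 0.816], [-0.003, 0.816, -0.578], [-1.0, 0.0, 0.006]]
wrist_force: [0.8, -0.1, -1.5]
finger_gap: 0.0121
```

Call:
{"api": "servo_tool", "payload": {
  "plan": [
    {"dx": 1.5,"dy": 0,"dz": 0,"rx": 0,"ry": 0,"rz": 0,"claw": -1},
    {"dx": 1,"dy": 0,"dz": 0,"rx": 0,"ry": 0,"rz": 0,"claw": -1}
  ]
}}

```text
t: 18.8
position: [0.5029, -0.2425, 0.2054]
ee_rot: [[0.005, 0.578, 0.816], [-0.003, 0.816, -0.578], [-1.0, 0.0, 0.006]]
wrist_force: [0.0, 0.1, -0.3]
finger_gap: 0.0125
```

Call:
{"api": "servo_tool", "payload": {
  "plan": [
    {"dx": 1,"dy": 0,"dz": 0,"rx": 0,"ry": 0,"rz": 0,"claw": -1},
    {"dx": 0.5,"dy": 0,"dz": 0,"rx": 0,"ry": 0,"rz": 0,"claw": -1}
  ]
}}

```text
t: 18.97
position: [0.5031, -0.2425, 0.2044]
ee_rot: [[0.005, 0.578, 0.816], [-0.004, 0.816, -0.578], [-1.0, -0.001, 0.006]]
wrist_force: [-2.2, 0.9, 3.7]
finger_gap: 0.0122
```

Call:
{"api": "servo_tool", "payload": {
  "plan": [
    {"dx": 0,"dy": 0,"dz": 0,"rx": 0,"ry": 0,"rz": 0,"claw": -0.6},
    {"dx": 0,"dy": 0,"dz": 0,"rx": 0,"ry": 0,"rz": 0,"claw": -0.45},
    {"dx": 0,"dy": 0,"dz": 0,"rx": 0,"ry": 0,"rz": 0,"claw": -0.3},
    {"dx": 0,"dy": 0,"dz": 0,"rx": 0,"ry": 0,"rz": 0,"claw": -0.2},
    {"dx": 0,"dy": 0,"dz": 0,"rx": 0,"ry": 0,"rz": 0,"claw": -0.2}
  ],
  "squeeze": 25
}}

```text
t: 19.38
position: [0.5038, -0.2425, 0.205]
ee_rot: [[0.007, 0.578, 0.816], [-0.005, 0.816, -0.578], [-1.0, 0.001, 0.009]]
wrist_force: [-0.2, -0.3, 0.3]
finger_gap: 0.0341
```

Call:
{"api": "servo_tool", "payload": {
  "plan": [
    {"dx": -5,"dy": 0,"dz": 0,"rx": 0,"ry": 0,"rz": 0,"claw": -0.2},
    {"dx": -10,"dy": 0,"dz": 0,"rx": 0,"ry": 0,"rz": 0,"claw": -0.2},
    {"dx": -15,"dy": 0,"dz": 0,"rx": 0,"ry": 0,"rz": 0,"claw": -0.2},
    {"dx": -25,"dy": 0,"dz": 0,"rx": 0,"ry": 0,"rz": 0,"claw": -0.2},
    {"dx": -30,"dy": 0,"dz": 0,"rx": 0,"ry": 0,"rz": 0,"claw": -0.2},
    {"dx": -30,"dy": 0,"dz": 0,"rx": 0,"ry": 0,"rz": 0,"claw": -0.2},
    {"dx": -30,"dy": 0,"dz": 0,"rx": 0,"ry": 0,"rz": 0,"claw": -0.2},
    {"dx": -20,"dy": 0,"dz": 0,"rx": 0,"ry": 0,"rz": 0,"claw": -0.2},
    {"dx": 0,"dy": 0,"dz": 0,"rx": 0,"ry": 0,"rz": 0,"claw": -0.2}
  ]
}}

```text
t: 20.13
position: [0.5024, -0.2404, 0.3817]
ee_rot: [[0.006, 0.576, 0.818], [-0.003, 0.818, -0.576], [-1.0, 0.001, 0.007]]
wrist_force: [0.4, 0.2, 0.1]
finger_gap: 0.034
```

Run:
```python
from h import *
from workcell import *
o=get_obs(); goto(o,[.499,-.243,.203],np.radians(55))
g=lambda a:np.clip(255*(a/255.)**0.6,0,255).astype(np.uint8)
s=get_image('scene')[:,:,::-1];cv2.imwrite('pics/scene9.png',s)
t=get_image('top')[:,:,::-1];cv2.imwrite('pics/top9.png',t)
cv2.imwrite('pics/c10.png',np.hstack([cv2.resize(g(s[220:330,130:260]),None,fx=3,fy=4,interpolation=cv2.INTER_CUBIC),cv2.resize(g(t[165:275,340:470]),None,fx=3,fy=4,interpolation=cv2.INTER_CUBIC)]))
```

```text
t 20.13 pos [ 0.5024 -0.2404  0.3817] yaw_y 54.86 tilt 0.39 gap 34.0 F [0.4 0.2 0.1] M [ 0.03 -0.04 -0.01]
shift mm [178.7  -4.3  -2.5] |d| 178.8 rotvec [-0.002  0.007 -0.001]
```

View pics/c10.png

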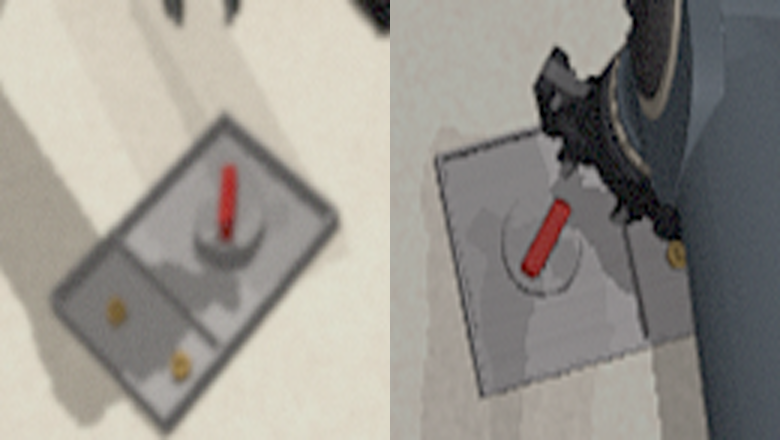

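View pics/scene9.png

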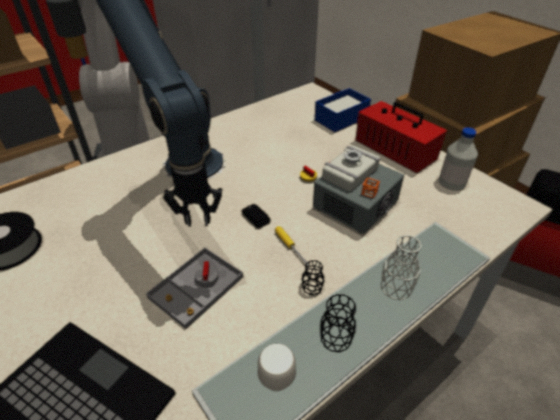

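The cap stands upright near the middle of the wide bay, at about (543,240) in the top crop and (229,205) in the scene crop. The bystanders are unmoved and the gripper is clear, so I'm handing in.

Run:
```python
from h import *
s=cv2.imread('pics/scene9.png');t=cv2.imread('pics/top9.png')
try:
    obs={'top':red2(t,375,205,30,35),'scene':red2(s,195,255,22,30)}
    print(fitbar(obs,[.5,-.243,.037,np.radians(-35)]))
except Exception as e: print(e)
from workcell import *
print(hand_in())
```

```text
(array([ 0.50271098, -0.24281477,  0.03903048, -0.62312995]), array([-0.55746786, -0.30459004, -0.01239291, -0.72019744,  0.01435566]))
the job is handed in; nothing more can be done
None
```

The pressure cap is off the neck and standing right way up in the tray's wide bay, let go. The job is handed in; no verdict was reported.

- **Turn to the stop:** I turned the cap anticlockwise without pushing. It rose about 1.5 mm, then the torque jumped to 0.73 Nm at the first stop, with the ear at roughly -25°. I backed off a little and let go completely, so it vented for about 2.5 s.
- **Past the stop and off:** I re-gripped the cap and pressed it down about 4 mm, at 9 to 13 N on the wrist. I then turned it about 31° past the stop. When eased, it sprang up freely and lifted off with only its own weight on the wrist.
- **Setting down:** It touched the tray floor at about 4 N, then I opened the gripper and raised it clear.

**Last checks:** Fitting the grip bar in both pictures puts cap_grip at about (0.503, -0.243, 0.039) m. That is within about 6 mm of my estimated bay centre and about 36 mm above the floor, against the text's 34 mm. The pictures show the cap upright and the bystanders in view unmoved. The arm hid part of the tray from above, but the scene view shows both nozzles in place.

**Disagreements:**
- The two cameras disagreed by about 1.4 px in the scene image at the cap. At the tray they disagreed by about 10 mm, well inside the bay tolerance.
- The first press met about 11 N with almost no travel, because the cap was rubbing against the stop. Turning it back slightly freed it.

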